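# Wind the lab jack up under the flask with its crank

### The arm

A 7-joint arm with a two-finger parallel gripper is mounted at the origin on the work surface. World frame = base frame: x ahead of the robot, y to its left, z up, the work surface at z = 0. Lengths are in m, angles in rad, forces in N, time in s.
With the tool pointing down it reaches from about 0.35 to 0.9 m from the base axis. Payload 8.1 kg.
Tool frame: the origin (TCP) lies at the very end of the fingers, on their centre line; the grasp point (between the pads) lies 19 mm behind it; z points along the fingers, x is the direction in which the jaws open and shut, and the axes are right-handed (so a half turn about z gives the same grasp; the last joint's range is limited). The gripper opens to 92 mm and grips with 3 to 60 N. Pads are 19 mm wide; open, the fingers measure 130 mm over their backs; the gripper's body (75 mm by 190 mm) begins 47 mm behind the grasp point.
Start: joints at [1.033, 0.434, 0.025, 1.573, -0.012, 1.134, -0.075], TCP at [0.263, -0.567, 0.204] pointing down, gripper open.
Joint ranges: [-2.62, 2.62], [-0.44, 2.09], [-1.27, 1.32], [0.08, 2.57], [-1.32, 4.46], [0.12, 2], [-2.74, 2.74]. Speed limits (rad/s): [2.22, 2.22, 3.01, 3.01, 3.14, 3.14, 3.14].

### API

Orientations are given as a rotation vector (axis times angle).
In Python, from cell import status, viewer, arm gives the robot as it stands.
- The arm moves only by the tool jog_arm, never from a script. Its argument "commands" is text: rows parted by semicolons, each of 7 numbers parted by spaces: the closure, from -1 (fully open) to 1 (shut), then the shift along the world's x, y, z normalised to -1 to 1, where 1 is 0.3 m, then the turn, a rotation vector about the world's x, y, z normalised to -1 to 1, where 1 is 2 pi rad. In form: jaw dx dy dz wx wy wz; .... A call has exactly 5 rows; each row shifts and turns the commanded pose from where the row before left it; what a row does not reach is not made up. A row lasts 1/10 s, in which the tool goes at most 50 mm and 8.59 degrees, less where a joint would pass 70% of its speed; a pose out of reach is approached as far as the arm can. A call with a number of a shift or a turn outside -1 to 1 is refused whole. A call with a gripper value outside its range is refused whole. The fingers move at their own pace and stop on an object; "force" is the grip in N (left out, the last holds). Time passes only in rows, so rows that do not move let the fingers close, or fill a call up. It gives the time, the measured TCP pose, the force and the opening at its end, in the units of the state.
- status.observe(): the state, without advancing time (a new reading comes with each control period).
- viewer.get_image(name): name is "side" or "top"; returns a dict with "pixels" (400x640x3 uint8, red, green, blue), "z_map" (400x640 float32, m along the optical axis (not along the pixel's ray), 0 where there is no reading), "camera_matrix" (3x3 intrinsics, pixels), "k1" (the pictures are not rectified: a ray, as slopes to the right and down, at radius r is drawn at 1 + k1 r^2 times it, then the intrinsics apply), "R" (3x3) and "t" (3): a world point X has camera coordinates R X + t. Camera axes: x right, y down, z forward; pixel columns grow to the right and rows downward; lengths in m; the calibration is good to about 2 mm. A picture is of the moment at which its call begins.
- arm.sign_off(): hands the job in, once; it reports no verdict.
The state is a dict: "clock": time; "joints": joint angles; "dq": joint speeds; "joint_efforts": joint torques, N m; "position": TCP position; "ee_rot": TCP orientation; "force": force on the tool from outside, world axes, zero at the start; "ft_torque": the same for the moment, N m; "width": opening from 0.0 (shut) to 1.0 (fully open).
Only numpy, scipy, OpenCV 4.12 (cv2) and the standard library are available. Lean on these libraries where they do the work, as an engineer would, in place of code of your own. Each camera call takes 0.05 s, during which the arm holds its last target. There are 200 camera calls.

### The job

Fit the loose crank fully home on the square end of the lab jack's spindle and wind the hotplate up until only about 6 mm of air is left under the flask, then let go and leave the crank on the spindle. The spindle bends easily, so feel for the flats and turn without forcing it, and the hotplate must never press on the glass.

Things in the scene. Friction and masses are not known exactly. Their poses are not given: they have to be found in the camera images.
- crank: loose Z-shaped steel crank, 0.22 kg, lying flat at the start. Origin: socket axis at the open mouth, 12 mm above the bench. +y runs along the axis to the handle end. Socket: square tube 24 mm wide outside, y = 0 to 50 mm, square bore 14 mm wide, 42 mm deep. At y = 50 to 58 mm an arm, 8 x 20 mm, runs to -x and carries the handle at x = -45 mm (crank radius 45 mm)
- crank_socket (a point): point on the crank's socket axis 20 mm from the mouth, 12 mm above the bench at the start; axes as the crank's. Lying flat, two outer flats of the socket are upright, facing the crank's +x and -x, so it can be pinched here from above across 24 mm
- crank_grip: the crank's black handle, a round sleeve 24 mm in diameter, 70 mm long, that spins freely on its pin. Origin: on its axis at the inner end, at (-45, 59, 0) mm in the crank's frame; it runs along +y from there, so its middle is at (-45, 94, 0) mm in the crank's frame
- jack: grey and steel laboratory scissor jack, 125 x 165 mm in plan, that stays put on the bench. Origin: centre of its underside on the bench; z up; y points out along the spindle, to the crank end. Its platform's edge is 73 mm inwards (-y) of spindle_nose
- spindle_nose (a point): the spindle's outer end, on its axis; y points outwards along it, x level, z up (axes do not turn with it). From here inwards: round nose, 10 mm diameter, 6 mm long; square, 12 mm wide, 34 mm long, its end bevelled 0.3 mm; collar, 23 mm diameter. At the start 74 mm above the bench; it climbs half as fast as the platform, straight up
- spindle_collar (a point): on the spindle's axis at the collar's face, 40 mm inwards of the nose's end; axes as spindle_nose. The crank is home when its mouth (its origin) is here, its y along this y. The square starts roughly on a corner: its flats are 17 to 45 degrees off level, to either side, not measured. The crank fits in four positions, with some 10 degrees of play each way; wrongly turned it stops 6 mm in
- platform (a joint): height of the jack's platform above its start, m, positive up. Turning the spindle clockwise (seen from the crank's handle end, looking towards the jack) raises it 10 mm a turn. It takes about 0.13 N m, some 3 N at the handle, and stays where it is left. A push across the handle's path is levered up some 12 times in the socket; 130 N of contact there strains the spindle, or 40 N while fitting
- hotplate: white mini hotplate, 118 x 140 x 50 mm, about 0.9 kg, standing loose on the jack's platform. Origin: centre of its underside; z up
- hotplate_top (a point): centre of the hotplate's flat top face, 50 mm above its underside; z up
- flask: stoppered conical glass flask, 140 mm tall, 85 mm wide, held fixed over the hotplate by a clamp on a retort stand 0.5 m high; the rod stands on the side of the jack away from the crank. Origin as flask_bottom
- flask_bottom (a point): centre of the flask's flat underside, 80 mm across; z up. 20 to 41 mm above the hotplate at the start
- tray: bystander: white enamel tray with chestnuts, 170 x 220 x 30 mm; origin at the centre of its underside
- thermos: bystander: upright steel vacuum bottle, 64 mm in diameter, 185 mm tall; origin at the centre of its underside
- beaker: bystander: open glass beaker, 68 mm in diameter, 90 mm tall; origin at the centre of its underside

How it is judged:
On the way, in this order (a step that is already met when the one before it is completed fails the run):
1. the crank is fully home on the spindle's square, its mouth within 10 mm of the collar, and the hotplate not yet wound up (distance between crank and spindle_collar below 0.01 m and angle between the y axis of crank and the y axis of spindle_collar, either way round below 0.15 rad and value of joint platform below 0.006 m), for 0.2 s.
2. the crank, held by the fingers and home on the spindle, winds the platform up past 10 mm (distance between crank and spindle_collar below 0.01 m and angle between the y axis of crank and the y axis of spindle_collar, either way round below 0.15 rad and value of joint platform above 0.01 m and contact force between the fingers and crank above 0.3 N), for 0.1 s.
At the end, for the whole second after the job is handed in: The crank is left on the spindle's square, its mouth within 10 mm of the collar, at rest; the hotplate stands level and still on the jack, centred under the flask within 20 mm, with an air gap of 2 to 10 mm under the flask (distance between crank and spindle_collar below 0.01 m and angle between the y axis of crank and the y axis of spindle_collar, either way round below 0.15 rad and z of flask_bottom in the frame of hotplate_top between 0.002 and 0.01 m and horizontal distance between flask_bottom and hotplate_top below 0.02 m and angle between hotplate's own z axis and vertical below 0.05 rad and linear speed of hotplate below 0.01 m/s and linear speed of crank below 0.02 m/s and contact force between hotplate and flask below 0.5 N); the robot touches nothing.
It fails at once if the crank, not yet home, is pushed or pried against the spindle with more than 40 N (contact force between crank and jack above 40 N and distance between crank and spindle_collar above 0.01 m).
It fails at once if the crank's socket strains the spindle with more than 130 N (contact force between crank and jack above 130 N).
It fails at once if the hotplate presses on the flask (contact force between hotplate and flask above 2 N).
It fails at once if a bystander is moved more than 20 mm (distance of any of tray, thermos, beaker from where it was at the start of the episode above 0.02 m).
It also fails if it takes over 72 s, if anything falls off the work surface, if the arm or the gripper's body presses on something with over 40 N, if the wrist force passes 120 N, or if a joint passes its speed limit or range.

## Working session

There is one attempt and no reset: what is moved stays moved. The work goes in short steps, Python scripts to look and compute and a tool call to move; the robot and the scene stay as the last step left them, time stands still between calls to the robot, and variables do not carry over. Pictures are saved under pics/ and viewed, about 8 in all and at most 12, crops included, and the job is handed in when it is done.

Besides the shell and the picture viewer there is one more tool, called in YAML: its name, and indented under it one key for each argument. jog_arm: Moves the arm, as the interface text tells. Scaled input: -1 to 1 covers 0.3 m each way for a shift and 2 pi rad each way for a turn. Its arguments: {"type":"object","properties":{"commands":{"type":"string"},"force":{"type":"number"}},"required":["commands"]}

```bash
ls; mkdir -p pics
cat > h.py <<'E'
import numpy as np, cv2
from cell import status, viewer, arm
def grab(n):
    d=viewer.get_image(n); return d
def cloud(d):
    K=np.array(d["camera_matrix"]);k1=d["k1"];z=d["z_map"]
    v,u=np.mgrid[0:z.shape[0],0:z.shape[1]]
    pts=np.stack([u,v],-1).reshape(-1,1,2).astype(np.float64)
    n=cv2.undistortPoints(pts,K,np.array([k1,0,0,0,0.])).reshape(z.shape+(2,))
    c=np.dstack([n[...,0]*z,n[...,1]*z,z])
    R=np.array(d["R"]);t=np.array(d["t"])
    return (c-t)@R
def proj(d,X):
    K=np.array(d["camera_matrix"])
    p,_=cv2.projectPoints(np.atleast_2d(np.array(X,float)),cv2.Rodrigues(np.array(d["R"]))[0],np.array(d["t"]),K,np.array([d["k1"],0,0,0,0.]))
    return p.reshape(-1,2)
E
python3 - <<'E'
from h import *
for n in("side","top"):
    d=grab(n); cv2.imwrite(f"pics/{n}0.png",d["pixels"][...,::-1]); np.savez(f"/tmp/{n}0.npz",**d)
    print(n,d["k1"],d["camera_matrix"],-np.array(d["R"]).T@d["t"],np.array(d["R"])[2])
print(status.observe())
E
```

```text
pics
side -0.09400828106057857 [[382.0080118    0.         324.4005109 ]
 [  0.         382.0080118  203.67094295]
 [  0.           0.           1.        ]] [0.13861745 0.63975542 0.7624013 ] [ 0.50340313 -0.51252085 -0.69563472]
top -0.03190344399735695 [[378.13702061   0.         316.62446213]
 [  0.         378.13702061 191.65597049]
 [  0.           0.           1.        ]] [0.51522841 0.22080766 1.04317461] [ 6.54736012e-02 -8.08706160e-04 -9.97853974e-01]
{'clock': 0.1, 'joints': array([ 1.03339066,  0.43515148,  0.02496858,  1.57400849, -0.01157956,
        1.13395801, -0.07509196]), 'dq': array([-0.00145276, -0.00167178, -0.00023473, -0.0035773 , -0.00018665,
        0.00049971, -0.00031262]), 'joint_efforts': array([ 3.03348083e-03, -6.69130182e+01,  9.87803265e-01, -3.15142787e+01,
       -6.05736952e-02,  3.75374488e-02,  8.50433844e-05]), 'position': array([ 0.26301681, -0.56643765,  0.20352361]), 'ee_rot': array([-2.64774046e+00,  1.68972920e+00,  1.93868511e-03]), 'force': array([ 0.69654727, -0.15456006, -0.33227484]), 'ft_torque': array([ 0.0268041 ,  0.00310683, -0.04055857]), 'width': 1.0014014593583276}
```

View pics/side0.png

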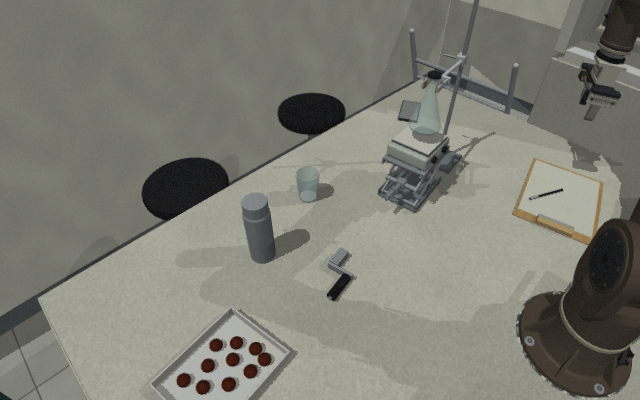

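View pics/top0.png

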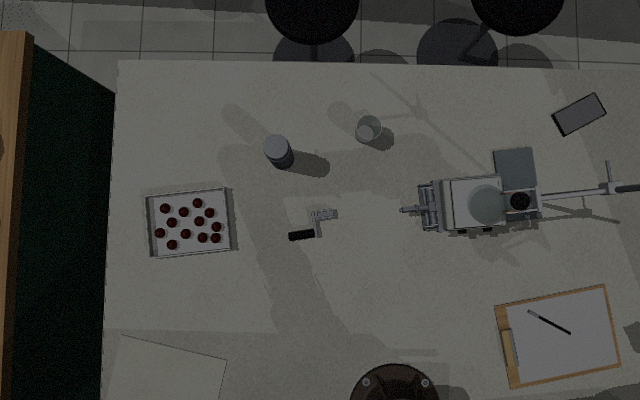

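The side view shows the crank at about (340,275) with its handle towards the camera, and the jack at (415,170). In the top view the crank mouth is near (337,213), the handle near (302,235) and the spindle nose near (402,210). The spindle points along roughly +y. Next I'll measure these.

Run:
```python
from h import *
np.set_printoptions(precision=4,suppress=True)
C={}
for n in("top","side"):
    d=dict(np.load(f"/tmp/{n}0.npz")); P=cloud(d); C[n]=(d,P)
d,P=C["top"]; g=d["pixels"].astype(int)
for nm,(u,v) in dict(mouth=(336,213),sock=(322,214),arm=(318,228),hand=(302,235),nose=(403,210),sp=(412,210),plat=(424,207),hp=(460,200),flask=(487,200),stop=(520,200)).items(): print(nm,P[v,u],g[v,u])
# crank
roi=(P[...,0]>0.35)&(P[...,0]<0.60)&(P[...,1]>0.12)&(P[...,1]<0.35)
m=roi&(P[...,2]>0.006)&(P[...,2]<0.05)
m[:, :]&=True
vv,uu=np.where(m); print("crank pix",uu.min(),uu.max(),vv.min(),vv.max(),len(uu))
r=cv2.minAreaRect(P[m][:,:2].astype(np.float32)); print(r, cv2.boxPoints(r))
dark=m&(g.sum(-1)<90); q=P[dark][:,:2]; r=cv2.minAreaRect(q.astype(np.float32)); print("handle",len(q),r,cv2.boxPoints(r))
lt=m&(g.sum(-1)>=110)
import json
for n in C:
    d,P=C[n]
    s=(P[...,2]>0.06)&(P[...,2]<0.09)&(P[...,1]<0.05)&(P[...,1]>-0.06)&(abs(P[...,0]-P[210,403][0] if n=="top" else P[...,0]-0.5)<0.06)
    q=P[s]; print(n,"spindle",len(q))
    for y0 in np.arange(-0.06,0.05,0.008):
        t=q[(q[:,1]>=y0)&(q[:,1]<y0+.008)]
        if len(t): print(round(y0,3),len(t),t.min(0),t.max(0),t.mean(0))
ims=[]
for n,(u0,u1,v0,v1) in dict(top=(285,435,170,250),side=(320,470,120,200)).items():
    im=C[n][0]["pixels"][v0:v1,u0:u1,::-1]; im=cv2.convertScaleAbs(im,alpha=2.0 if n=="top" else 1.2); ims.append(cv2.resize(im,(750,300) if 0 else (560,299),interpolation=cv2.INTER_CUBIC))
cv2.imwrite("pics/crop1.png",np.vstack(ims))
```

```text
mouth [0.526  0.1653 0.0005] [68 66 65]
sock [0.5222 0.2041 0.0228] [79 82 85]
arm [ 0.4837  0.2139 -0.0004] [65 66 59]
hand [0.4649 0.2565 0.0264] [ 4  9 16]
nose [ 0.5366 -0.0012  0.0803] [59 59 61]
sp [ 0.537  -0.0235  0.0831] [43 45 46]
plat [ 0.5453 -0.0538  0.0844] [68 71 75]
hp [ 0.5597 -0.1058  0.1899] [105 106 107]
flask [ 0.5559 -0.1239  0.2865] [66 72 74]
stop [ 0.5526 -0.1457  0.371 ] [15 10  6]
crank pix 274 342 190 270 494
((0.47810834646224976, 0.24143417179584503), (0.1880759447813034, 0.21483317017555237), 89.98693084716797) [[0.3707 0.1474]
 [0.5855 0.1474]
 [0.5855 0.3354]
 [0.3707 0.3355]]
handle 215 ((0.46600213646888733, 0.2588850259780884), (0.0227233674377203, 0.06913801282644272), 9.830460548400879) [[0.4489 0.291 ]
 [0.4607 0.2229]
 [0.4831 0.2268]
 [0.4713 0.2949]]
top spindle 164
-0.06 17 [ 0.5403 -0.0599  0.0777] [ 0.5506 -0.052   0.0844] [ 0.5454 -0.0559  0.0806]
-0.052 19 [ 0.5376 -0.0519  0.0759] [ 0.5506 -0.0442  0.0825] [ 0.544  -0.0476  0.08  ]
-0.044 15 [ 0.5323 -0.0434  0.0743] [ 0.5504 -0.0361  0.0861] [ 0.5434 -0.0398  0.0807]
-0.036 30 [ 0.5322
[... 587 characters left out ...]
57  0.0794]
-0.052 10 [ 0.5341 -0.0507  0.0757] [ 0.545  -0.0451  0.0826] [ 0.5397 -0.0476  0.0798]
-0.044 8 [ 0.5291 -0.0398  0.0718] [ 0.5477 -0.0361  0.0865] [ 0.5368 -0.0375  0.0813]
-0.036 27 [ 0.5286 -0.0357  0.0653] [ 0.5493 -0.0282  0.0859] [ 0.538  -0.033   0.0784]
-0.028 12 [ 0.531  -0.0278  0.0733] [ 0.5464 -0.0206  0.0822] [ 0.5362 -0.0242  0.0782]
-0.02 14 [ 0.5303 -0.0189  0.0738] [ 0.546  -0.0124  0.0831] [ 0.5364 -0.0162  0.0789]
-0.012 15 [ 0.5287 -0.0112  0.0699] [ 0.5446 -0.0052  0.0822] [ 0.5343 -0.0083  0.0773]
-0.004 17 [ 0.5289 -0.0037  0.0725] [0.5434 0.0033 0.0827] [ 0.5352 -0.0007  0.0786]
0.004 10 [0.53   0.0043 0.0712] [0.5391 0.0084 0.0807] [0.5343 0.006  0.0761]
```

View pics/crop1.png

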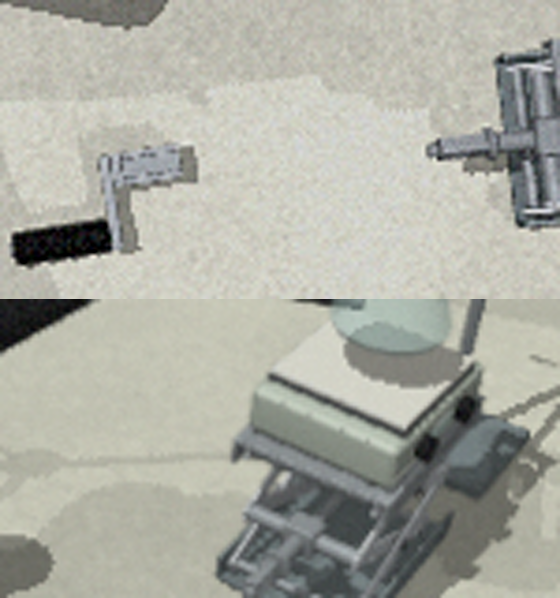

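The crop shows the crank's socket parallel to its handle, yawed about 10°. The spindle points at the crank with a small yaw of its own, and the flask hangs clear above the hotplate. Next is the hotplate yaw, the socket centre and the flask gap.

Run:
```python
from h import *
np.set_printoptions(precision=4,suppress=True)
for n in("top","side"):
    d=dict(np.load(f"/tmp/{n}0.npz")); P=cloud(d); g=d["pixels"].astype(int)
    m=(abs(P[...,0]-.523)<.03)&(abs(P[...,1]-.19)<.04)&(P[...,2]>.017)&(P[...,2]<.035)
    r=cv2.minAreaRect(P[m][:,:2].astype(np.float32)); print(n,"socket",m.sum(),r,P[m].mean(0))
    m=(P[...,0]>.42)&(P[...,0]<.68)&(P[...,1]<-.03)&(P[...,1]>-.3)&(abs(P[...,2]-.190)<.008)
    k=cv2.morphologyEx(m.astype(np.uint8),cv2.MORPH_OPEN,np.ones((3,3)))
    r=cv2.minAreaRect(P[k>0][:,:2].astype(np.float32)); print("hp",k.sum(),r,cv2.boxPoints(r).tolist(),np.median(P[k>0][:,2]))
    m=(P[...,0]>.42)&(P[...,0]<.68)&(P[...,1]<-.03)&(P[...,1]>-.3)&(P[...,2]>.2)&(P[...,2]<.4)
    q=P[m]
    for z0 in np.arange(.2,.4,.01):
        t=q[(q[:,2]>=z0)&(q[:,2]<z0+.01)]
        if len(t)>3: print(round(z0,3),len(t),t.min(0)[:2],t.max(0)[:2])
```

```text
top socket 195 ((0.5165649652481079, 0.2028445303440094), (0.03543657064437866, 0.05708710476756096), 10.689370155334473) [0.5208 0.2044 0.0238]
hp 1232 ((0.55610591173172, -0.144382506608963), (0.1123095452785492, 0.11521913856267929), 6.154983997344971) [[0.49409806728363037, -0.0931258425116539], [0.5064516067504883, -0.20768079161643982], [0.6181137561798096, -0.19563916325569153], [0.6057602167129517, -0.0810842216014862]] 0.19154972106253393
0.22 8 [ 0.5091 -0.1612] [ 0.5913 -0.1061]
0.23 165 [ 0.511  -0.1726] [ 0.5936 -0.1045]
0.24 170 [ 0.5133 -0.1692] [ 0.5906 -0.1071]
0.25 150 [ 0.5157 -0.1669] [ 0.5855 -0.1083]
0.26 149 [ 0.5199 -0.1639] [ 0.5846 -0.1139]
0.27 136 [ 0.5221 -0.1599] [ 0.5799 -0.1166]
0.28 126 [ 0.5261 -0.1556] [ 0.5769 -0.1197]
0.29 106 [ 0.5299 -0.1515] [ 0.5743 -0.1239]
0.3 79 [ 0.5338 -0.1469] [ 0.5695 -0.1276]
0.31 46 [ 0.5357 -0.1483] [ 0.5647 -0.1308]
0.32 38 [ 0.5373 -0.1433] [ 0.566  -0.1306]
0.33 104 [ 0.5293 -0.1933] [ 0.5818 -0.1269]
0.34 521 [ 0.5293 -0.2996] [ 0.5826 -0.1269]
0.35 191 [ 0.5292 -0.1982] [ 0.5824 -0.1282]
0.36 112 [ 0.5331 -0.162
[... 533 characters left out ...]
[ 0.5074 -0.1654] [ 0.5825 -0.103 ]
0.23 146 [ 0.5055 -0.1657] [ 0.5842 -0.1022]
0.24 130 [ 0.5107 -0.161 ] [ 0.5837 -0.1071]
0.25 126 [ 0.5151 -0.1646] [ 0.5801 -0.1096]
0.26 109 [ 0.5173 -0.1571] [ 0.5769 -0.1143]
0.27 102 [ 0.5213 -0.1607] [ 0.5716 -0.1158]
0.28 89 [ 0.5243 -0.1526] [ 0.5704 -0.1203]
0.29 76 [ 0.5276 -0.1555] [ 0.5668 -0.1259]
0.3 61 [ 0.5311 -0.1515] [ 0.5633 -0.1267]
0.31 48 [ 0.5331 -0.1514] [ 0.5629 -0.1284]
0.32 46 [ 0.5335 -0.1528] [ 0.5601 -0.129 ]
0.33 96 [ 0.5249 -0.2993] [ 0.5679 -0.1241]
0.34 227 [ 0.5248 -0.2999] [ 0.5724 -0.1254]
0.35 57 [ 0.53   -0.1953] [ 0.5646 -0.1293]
0.36 98 [ 0.5296 -0.1625] [ 0.5647 -0.1274]
0.37 30 [ 0.5367 -0.1569] [ 0.5615 -0.132 ]
```

jog_arm:
  commands: "-1 0.039 0.14 0 0 0 0.0111;-1 0.039 0.14 0 0 0 0.0111;-1 0.039 0.14 0 0 0 0.0111;-1 0.039 0.14 0 0 0 0.0111;-1 0.039 0.14 0 0 0 0.0111"
  force: 40

```text
clock: 0.6
position: [0.3218, -0.355, 0.204]
ee_rot: [-2.903, 1.201, 0.001]
force: [1.6, 0.0, 0.2]
width: 1.0
```

jog_arm:
  commands: "-1 0.039 0.14 0 0 0 0.0111;-1 0.039 0.14 0 0 0 0.0111;-1 0.039 0.14 0 0 0 0.0111;-1 0.039 0.14 0 0 0 0.0111;-1 0.039 0.14 0 0 0 0.0111"

```text
clock: 1.1
position: [0.3802, -0.1452, 0.2042]
ee_rot: [3.067, -0.679, 0.0]
force: [0.7, 0.3, 0.0]
width: 1.0
```

jog_arm:
  commands: "-1 0.02 0.14 0 0 0 0.0111;-1 0.02 0.14 0 0 0 0.0111;-1 0.02 0.14 0 0 0 0.0111;-1 0.02 0.14 0 0 0 0.0111;-1 0.02 0.14 0 0 0 0.0111"

```text
clock: 1.6
position: [0.41, 0.0647, 0.2042]
ee_rot: [3.138, -0.137, 0.0]
force: [1.0, 0.0, 0.5]
width: 0.997
```

jog_arm:
  commands: "-1 0.0733 0.0933 -0.0557 0 0 0.0083;-1 0.0733 0.0933 -0.0557 0 0 0.0083;-1 0.0733 0.0933 -0.0557 0 0 0.0083;-1 0.0733 0.0933 -0.0557 0 0 0.0083;-1 0.0733 0.0933 -0.0557 0 0 0.0083"

```text
clock: 2.1
position: [0.5208, 0.2041, 0.1195]
ee_rot: [3.13, 0.271, -0.001]
force: [1.1, -1.0, 0.5]
width: 1.001
```

jog_arm:
  commands: "-1 0 0 0 0 0 0;-1 0 0 0 0 0 0;-1 0 0 0 0 0 0;-1 0 0 0 0 0 0;-1 0 0 0 0 0 0"

```text
clock: 2.6
position: [0.5203, 0.2022, 0.1214]
ee_rot: [3.13, 0.266, 0.002]
force: [0.7, 0.1, -0.5]
width: 1.001
```

jog_arm:
  commands: "-1 0 0.005 -0.0775 0 0 0;-1 0 0 -0.0775 0 0 0;-1 0 0 -0.0775 0 0 0;-1 0 0 -0.0775 0 0 0;-1 0 0 -0.0775 0 0 0"

```text
clock: 3.1
position: [0.5205, 0.204, 0.0042]
ee_rot: [3.13, 0.267, 0.002]
force: [0.7, 0.2, -0.2]
width: 1.006
```

jog_arm:
  commands: "1 0 0 0 0 0 0;1 0 0 0 0 0 0;1 0 0 0 0 0 0;1 0 0 0 0 0 0;1 0 0 0 0 0 0"

```text
clock: 3.6
position: [0.5208, 0.2047, 0.0054]
ee_rot: [-3.13, -0.268, -0.002]
force: [0.2, -0.9, -0.5]
width: 0.614
```

jog_arm:
  commands: "1 0 0 0 0 0 0;1 0 0 0 0 0 0;1 0 0 0 0 0 0;1 0 0 0 0 0 0;1 0 0 0 0 0 0"

```text
clock: 4.1
position: [0.5202, 0.2046, 0.0044]
ee_rot: [3.13, 0.268, -0.0]
force: [-0.4, -0.1, -0.5]
width: 0.174
```

jog_arm:
  commands: "1 0 0 0 0 0 0;1 0 0 0 0 0 0;1 0 0 0 0 0 0;1 0 0 0 0 0 0;1 0 0 0 0 0 0"

```text
clock: 4.6
position: [0.5202, 0.2046, 0.0044]
ee_rot: [-3.13, -0.268, -0.0]
force: [0.3, -0.3, 0.4]
width: 0.001
```

Run:
```python
from h import *
a=grab("side");b=grab("top")
i1=cv2.resize(a["pixels"][200:320,260:420,::-1],(560,420//1),interpolation=cv2.INTER_CUBIC)[:300]
i2=cv2.resize(cv2.convertScaleAbs(b["pixels"][170:260,270:410,::-1],alpha=1.8),(560,300),interpolation=cv2.INTER_CUBIC)
cv2.imwrite("pics/grip.png",np.vstack([i1,i2]))
```

```text
(no output)
```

View pics/grip.png

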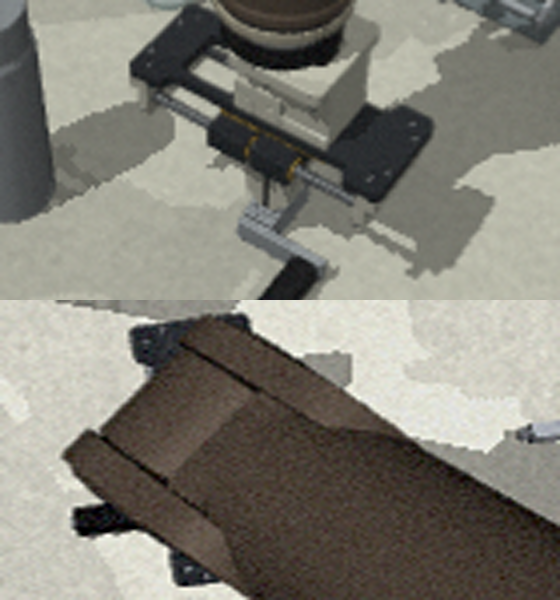

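Side crop: the fingers have shut at about (335,252) in full-image pixels, and the crank's socket now lies beside them, so the grasp missed. I'll measure where the crank is.

Run:
```python
from h import *
np.set_printoptions(precision=4,suppress=True)
d=grab("side");P=cloud(d);g=d["pixels"].astype(int)
K=(P[...,0]>.40)&(P[...,0]<.6)&(P[...,1]>.12)&(P[...,1]<.33)&(P[...,2]>.006)&(P[...,2]<.05)
dark=K&(g.sum(-1)<130)
r=cv2.minAreaRect(P[dark][:,:2].astype(np.float32));print("dark",dark.sum(),r,cv2.boxPoints(r).tolist(),P[dark].mean(0))
q=P[K&~dark]
H,xe,ye=np.histogram2d(q[:,0],q[:,1],bins=[np.arange(.44,.58,.008),np.arange(.14,.27,.008)])
print(xe[:-1]);
for j in range(H.shape[1]): print(round(ye[j],3),H[:,j].astype(int), )
for X in ([.5202,.2046,.0044],[.5202,.2046,.05]): print(proj(d,X))
d0=dict(np.load("/tmp/side0.npz"))
im=cv2.resize(d["pixels"][225:305,300:400,::-1],(800,600)[0:2] and (750,600),interpolation=cv2.INTER_CUBIC);cv2.imwrite("pics/z.png",im)
```

```text
dark 248 ((0.46271228790283203, 0.26079896092414856), (0.020810356363654137, 0.0690295621752739), 9.958380699157715) [[0.4464951157569885, 0.29299432039260864], [0.4584326148033142, 0.22500480711460114], [0.47892946004867554, 0.22860360145568848], [0.46699196100234985, 0.2965931296348572]] [0.461  0.2627 0.021 ]
[0.44  0.448 0.456 0.464 0.472 0.48  0.488 0.496 0.504 0.512 0.52  0.528
 0.536 0.544 0.552 0.56  0.568]
0.14 [0 0 0 0 0 0 0 0 0 0 0 0 0 0 0 0 0]
0.148 [0 0 0 0 0 0 0 0 0 0 0 0 0 0 0 0 0]
0.156 [0 0 0 0 0 0 0 0 0 0 0 0 0 0 0 0 0]
0.164 [0 0 0 0 0 0 0 0 0 0 0 0 0 0 0 0 0]
0.172 [0 0 0 0 0 0 0 0 1 5 0 0 0 0 0 0 0]
0.18 [0 0 0 0 0 0 0 0 5 3 0 0 0 0 0 0 0]
0.188 [0 0 0 0 0 0 0 2 5 0 0 0 0 0 0 0 0]
0.196 [0 0 0 0 0 0 0 4 8 0 0 0 0 0 0 0 0]
0.204 [ 0  0  0  0  0  0  0  5 13  1  0  0  0  0  0  0  0]
0.212 [ 0  0  5  4  3  1  0  2 26 19 28 10  0  0  0  0  0]
0.22 [ 0  0 10  6 10 16 15  7 12  7 13  0  0  0  0  0  0]
0.228 [ 0  0  2  0  0  1  6 11 12 19 13  0  0  0  0  0  0]
0.236 [0 1 2 0 1 0 0 0 0 0 0 0 0 0 0 0 0]
0.244 [0 2 0 0 1 0 0 0 0 0 0 0 0 0 0 0 0]
0.252 [0 2 0 0 2 0 0 0 0 0 0 0 0 0 0 0 0]
0.26 [0 3 0 0 1 0 0 0 0 0 0 0 0 0 0 0 0]
[[337.3568 261.3964]]
[[337.8822 249.7327]]
```

View pics/z.png

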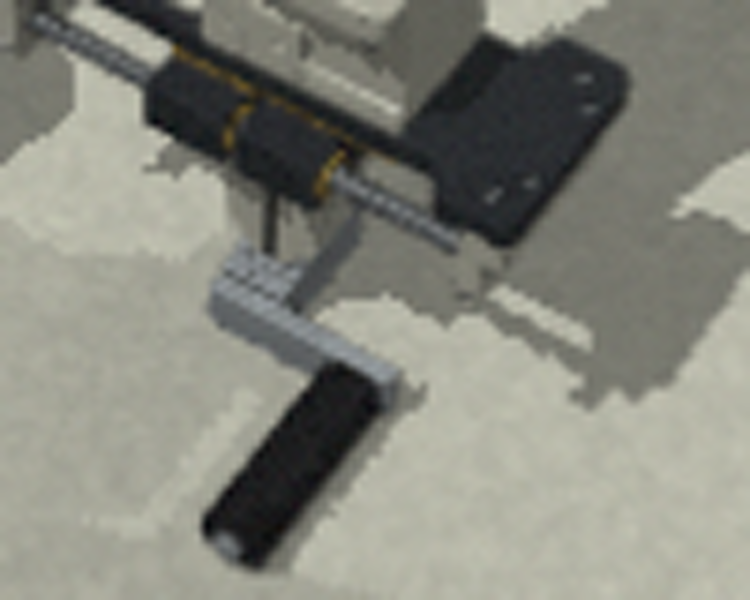

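The crop shows the crank unmoved. The finger gap ends at about crop (268,255), just above the socket. I'll check the finger depths there to see whether the tips are really above it.

Run:
```python
from h import *
np.set_printoptions(precision=3,suppress=True)
d=grab("side");P=cloud(d);g=d["pixels"]
for v in range(246,272,2):
    print(v,[ (u,*np.round(P[v,u],3),int(g[v,u].sum())) for u in range(328,350,4)])
s=status.observe();print(s["position"],s["width"],s["force"],s["ft_torque"],s["joints"])
```

```text
246 [(328, np.float64(0.574), np.float64(0.182), np.float64(-0.001), 264), (332, np.float64(0.508), np.float64(0.239), np.float64(0.103), 112), (336, np.float64(0.498), np.float64(0.237), np.float64(0.111), 99), (340, np.float64(0.488), np.float64(0.235), np.float64(0.117), 126), (344, np.float64(0.483), np.float64(0.227), np.float64(0.115), 244), (348, np.float64(0.487), np.float64(0.208), np.float64(0.095), 241)]
248 [(328, np.float64(0.57), np.float64(0.186), np.float64(-0.002), 513), (332, np.float64(0.528), np.float64(0.217), np.float64(0.061), 179), (336, np.float64(0.497), np.float64(0.238), np.float64(0.105), 99), (340, np.float64(0.487), np.float64(0.235), np.float64(0.111), 84), (344, np.float64(0.482), np.float64(0.228), np.float64(0.11), 295), (348, np.float64(0.477), np.float64(0.221), np.float64(0.108), 254)]
250 [(328, np.float64(0.563), np.float64(0.194), np.float64(0.002), 557), (332, np.float64(0.528), np.float64(0.217), np.float64(0.054), 261), (336, np.float64(0.496), np.float64(0.238), np.float64(0.099), 93), (340, np.float64(0.485), np.float64(0.237), np.float64
[... 3756 characters left out ...]
3), 406), (344, np.float64(0.497), np.float64(0.206), np.float64(0.001), 516), (348, np.float64(0.49), np.float64(0.198), np.float64(-0.001), 536)]
270 [(328, np.float64(0.521), np.float64(0.237), np.float64(-0.0), 469), (332, np.float64(0.514), np.float64(0.23), np.float64(-0.0), 417), (336, np.float64(0.501), np.float64(0.23), np.float64(0.012), 291), (340, np.float64(0.49), np.float64(0.228), np.float64(0.021), 320), (344, np.float64(0.483), np.float64(0.222), np.float64(0.022), 430), (348, np.float64(0.486), np.float64(0.203), np.float64(0.001), 530)]
[0.52  0.205 0.004] 0.0026066610700707284 [ 0.288 -0.067 -0.039] [-0.007 -0.104 -0.009] [-0.098  0.635 -0.527  1.899  0.464  0.73  -0.722]
```

The fingertips really are above the socket top: I see finger surface down to z of about 0.025, while the reported TCP is 0.004. I'll raise the tool and calibrate the reported TCP against the visible tips.

jog_arm:
  commands: "1 0 0 0.07 0 0 0;1 0 0 0.07 0 0 0;1 0 0 0.07 0 0 0;1 0 0 0 0 0 0;1 0 0 0 0 0 0"

```text
clock: 5.3
position: [0.5205, 0.2045, 0.0676]
ee_rot: [-3.13, -0.268, -0.001]
force: [0.3, -0.9, -0.9]
width: 0.009
```

Run:
```python
from h import *
np.set_printoptions(precision=4,suppress=True)
s=status.observe();print(s["position"],s["width"])
d=grab("side");P=cloud(d)
m=(abs(P[...,0]-.52)<.05)&(abs(P[...,1]-.205)<.018)&(P[...,2]>.035)&(P[...,2]<.16)
q=P[m]
for z in np.arange(.035,.14,.005):
    t=q[(q[:,2]>=z)&(q[:,2]<z+.005)]
    if len(t):print(round(z,3),len(t),t.min(0),t.max(0))
```

```text
[0.5205 0.2045 0.0676] 0.009059677051164266
0.09 7 [0.513  0.2136 0.0918] [0.5241 0.2171 0.0948]
0.095 13 [0.509  0.2124 0.0953] [0.5292 0.2169 0.0997]
0.1 17 [0.5026 0.1938 0.1001] [0.5324 0.2176 0.105 ]
0.105 25 [0.5009 0.1954 0.1051] [0.5315 0.2178 0.1099]
0.11 23 [0.5001 0.1952 0.1104] [0.5359 0.2182 0.1149]
0.115 24 [0.5    0.1961 0.1151] [0.5358 0.2179 0.1197]
0.12 28 [0.4994 0.1963 0.1201] [0.5351 0.2184 0.1249]
0.125 13 [0.4996 0.2035 0.125 ] [0.5354 0.2175 0.129 ]
0.13 5 [0.4992 0.2075 0.1304] [0.5335 0.2195 0.1343]
```

jog_arm:
  commands: "-1 0 0 0 0 0 0;-1 0 0 0 0 0 0;-1 0 0 0 0 0 0;-1 0 0 0 0 0 0;-1 0 0 0 0 0 0"

```text
clock: 5.85
position: [0.5201, 0.2046, 0.0673]
ee_rot: [3.13, 0.268, -0.0]
force: [0.1, -0.2, 0.6]
width: 0.392
```

jog_arm:
  commands: "-1 0 0 0 0 0 0;-1 0 0 0 0 0 0;-1 0 0 0 0 0 0;-1 0 0 0 0 0 0;-1 0 0 0 0 0 0"

```text
clock: 6.35
position: [0.5202, 0.2045, 0.0675]
ee_rot: [3.13, 0.268, 0.0]
force: [-0.5, 0.3, 0.5]
width: 0.825
```

Run:
```python
from h import *
np.set_printoptions(precision=4,suppress=True)
s=status.observe();print(s["position"],s["width"])
d=grab("side");P=cloud(d)
m=(abs(P[...,0]-.52)<.09)&(abs(P[...,1]-.205)<.03)&(P[...,2]>.035)&(P[...,2]<.13)
q=P[m]
for z in np.arange(.035,.13,.004):
    t=q[(q[:,2]>=z)&(q[:,2]<z+.004)]
    for nm,w in(("lo",t[t[:,0]<.515]),("hi",t[t[:,0]>=.515])):
        if len(w):print(round(z,3),nm,len(w),w.min(0),w.max(0))
```

```text
[0.5202 0.2045 0.0675] 0.8246879903070614
0.087 hi 4 [0.5562 0.2073 0.0893] [0.5579 0.2204 0.0905]
0.091 lo 2 [0.4781 0.2073 0.0921] [0.4789 0.208  0.0943]
0.091 hi 8 [0.5539 0.2038 0.091 ] [0.5637 0.2213 0.0947]
0.095 lo 5 [0.4687 0.2056 0.0961] [0.4789 0.209  0.0982]
0.095 hi 11 [0.5554 0.2042 0.095 ] [0.5647 0.2235 0.0986]
0.099 lo 6 [0.4658 0.2057 0.099 ] [0.4788 0.2084 0.1021]
0.099 hi 10 [0.5546 0.2037 0.1001] [0.5679 0.2236 0.1028]
0.103 lo 12 [0.4636 0.1937 0.1035] [0.4791 0.2091 0.1064]
0.103 hi 12 [0.5547 0.2026 0.1032] [0.5687 0.226  0.1063]
0.107 lo 12 [0.4641 0.1853 0.1072] [0.4798 0.2089 0.1106]
0.107 hi 16 [0.5553 0.2033 0.1076] [0.5705 0.2253 0.1109]
0.111 lo 12 [0.4627 0.1955 0.111 ] [0.4801 0.2083 0.1146]
0.111 hi 11 [0.5559 0.2034 0.1111] [0.5712 0.2248 0.1138]
0.115 lo 14 [0.4629 0.1881 0.1155] [0.4766 0.2091 0.1188]
0.115 hi 11 [0.5548 0.2045 0.1151] [0.57   0.2248 0.1186]
0.119 lo 10 [0.4621 0.1966 0.1195] [0.4766 0.2087 0.1229]
0.119 hi 13 [0.555  0.2076 0.1191] [0.5691 0.2254 0.1225]
0.123 lo 11 [0.4615 0.1939 0.1231] [0.477  0.2085 0.1265]
0.123 hi 9 [0.5549 0.2131 0.1231] [0.5696 0.2248 0.1267]
0.127 lo 2 [0.4625 0.195  0.128 ] [0.463  0.2022 0.1282]
0.127 hi 9 [0.5544 0.2121 0.1276] [0.5694 0.225  0.1299]
```

jog_arm:
  commands: "-1 0 0 -0.055 0 0 0;-1 0 0 -0.055 0 0 0;-1 0 0 -0.055 0 0 0;-1 0 0 -0.055 0 0 0;-1 0 0 -0.03 0 0 0"

```text
clock: 6.9
position: [0.5196, 0.2042, -0.0088]
ee_rot: [3.13, 0.268, -0.002]
force: [-0.6, -0.7, 0.6]
width: 0.995
```

jog_arm:
  commands: "-1 0 0 -0.01 0 0 0;-1 0 0 -0.01 0 0 0;-1 0 0 0 0 0 0;-1 0 0 0 0 0 0;1 0 0 0 0 0 0"

```text
clock: 7.4
position: [0.5205, 0.2047, -0.013]
ee_rot: [-3.13, -0.268, -0.001]
force: [0.2, 0.5, -0.1]
width: 0.952
```

jog_arm:
  commands: "1 0 0 0 0 0 0;1 0 0 0 0 0 0;1 0 0 0 0 0 0;1 0 0 0 0 0 0;1 0 0 0 0 0 0"

```text
clock: 7.9
position: [0.5202, 0.2046, -0.0136]
ee_rot: [3.13, 0.268, -0.0]
force: [0.5, 0.1, 0.5]
width: 0.528
```

jog_arm:
  commands: "1 0 0 0 0 0 0;1 0 0 0 0 0 0;1 0 0 0 0 0 0;1 0 0 0 0 0 0;1 0 0 0 0 0 0"

```text
clock: 8.4
position: [0.5203, 0.2046, -0.0136]
ee_rot: [-3.13, -0.268, -0.0]
force: [0.4, 0.4, -0.5]
width: 0.254
```

Width 0.254 is about 23 mm, so the socket is gripped. I'll lift it, carry it to the nose and roll it about -27°.

jog_arm:
  commands: "1 0 0 0.03 0 0 0;1 0 0 0.06 0 0 0;1 0 0 0.06 0 0 0;1 0 0 0.057 0 0 0;1 0 0 0 0 0 0"

```text
clock: 8.9
position: [0.5214, 0.2054, 0.0509]
ee_rot: [-3.129, -0.268, -0.006]
force: [1.5, -0.5, -2.4]
width: 0.262
```

jog_arm:
  commands: "1 0.0082 -0.104 0 0 0 -0.0019;1 0.0082 -0.104 0 0 0 -0.0019;1 0.0082 -0.104 0 0 0 -0.0019;1 0.0082 -0.104 0 0 0 -0.0019;1 0.0082 -0.104 0 0 0 -0.0019"

```text
clock: 9.4
position: [0.5319, 0.0472, 0.0479]
ee_rot: [3.137, 0.174, -0.001]
force: [1.0, -0.3, -2.1]
width: 0.261
```

jog_arm:
  commands: "1 0.0077 0 0.0019 0.0017 -0.0149 0;1 0.0077 0 0.0019 0.0017 -0.0149 0;1 0.0077 0 0.0019 0.0017 -0.0149 0;1 0.0077 0 0.0019 0.0017 -0.0149 0;1 0.0077 0 0.0019 0.0017 -0.0149 0"

```text
clock: 9.9
position: [0.5387, 0.0424, 0.0485]
ee_rot: [-3.072, -0.169, -0.605]
force: [-0.0, -0.9, -1.7]
width: 0.259
```

Run:
```python
from h import *
np.set_printoptions(precision=4,suppress=True)
s=status.observe();print(s["position"],s["ee_rot"],s["width"],s["force"],s["joints"])
a=grab("side");b=grab("top");np.savez("/tmp/side1.npz",**a);np.savez("/tmp/top1.npz",**b)
p=proj(a,[.535,.03,.074])[0].astype(int);q=proj(b,[.535,.03,.074])[0].astype(int);print(p,q)
def crop(d,c,al):
    im=d["pixels"][c[1]-40:c[1]+40,c[0]-70:c[0]+70,::-1]
    return cv2.resize(cv2.convertScaleAbs(im,alpha=al),(525,300),interpolation=cv2.INTER_CUBIC)
cv2.imwrite("pics/near.png",np.vstack([crop(a,p,1.2),crop(b,q,2)]))
```

```text
[0.5387 0.0424 0.0485] [-3.0719 -0.1688 -0.6049] 0.2586605931336784 [-0.009  -0.8656 -1.6901] [-0.0238  0.3712 -0.2383  2.3017  1.0114  0.172  -1.0962]
[379 203] [390 210]
```

View pics/near.png

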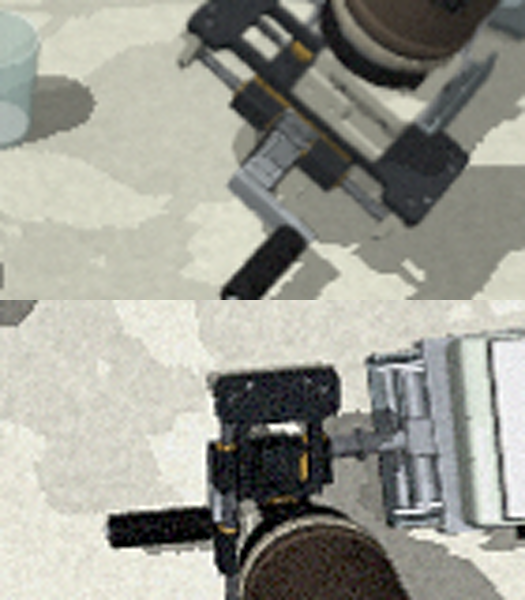

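Joint 6 is near its lower limit (0.17 of 0.12) with this lean, so I'll roll the other way. I'm backing off 18 mm and rolling to about +27°.

jog_arm:
  commands: "1 -0.0063 0.012 0.001 -0.0017 0.0149 0;1 -0.0063 0.012 0.001 -0.0017 0.0149 0;1 -0.0063 0.012 0.001 -0.0017 0.0149 0;1 -0.0063 0.012 0.001 -0.0017 0.0149 0;1 -0.0063 0.012 0.001 -0.0017 0.0149 0"

```text
clock: 10.5
position: [0.5341, 0.0597, 0.0513]
ee_rot: [3.117, 0.175, -0.103]
force: [1.4, 0.0, -2.8]
width: 0.26
```

jog_arm:
  commands: "1 -0.0063 0 0.001 -0.0017 0.0149 0;1 -0.0063 0 0.001 -0.0017 0.0149 0;1 -0.0063 0 0.001 -0.0017 0.0149 0;1 -0.0063 0 0.001 -0.0017 0.0149 0;1 -0.0063 0 0.001 -0.0017 0.0149 0"

```text
clock: 11.0
position: [0.525, 0.0603, 0.0528]
ee_rot: [2.985, 0.181, -0.821]
force: [0.5, -0.9, -3.0]
width: 0.254
```

```bash
cat >> h.py <<'E'
from scipy.spatial.transform import Rotation as Ro
def tool(s):
    R=Ro.from_rotvec(s["ee_rot"]).as_matrix(); 
    if R[0,0]<0: R=R@np.diag([-1,-1,1])
    # R@diag(1,-1,-1) = yaw*pitch*roll of crank-like frame (y along spindle, z up)
    C=R@np.diag([1,-1,-1]); return C, Ro.from_matrix(C).as_euler("ZXY",degrees=True)
E
python3 - <<'E'
from h import *
np.set_printoptions(precision=4,suppress=True)
s=status.observe();print(s["position"],tool(s)[1],s["width"],s["force"],s["joints"])
a=grab("side");b=grab("top");np.savez("/tmp/side2.npz",**a);np.savez("/tmp/top2.npz",**b)
for n,d in(("side",a),("top",b)):
    P=cloud(d);g=d["pixels"].astype(int)
    m=(P[...,0]>.42)&(P[...,0]<.6)&(P[...,1]>.08)&(P[...,1]<.22)&(P[...,2]>.03)&(P[...,2]<.16)&(g.sum(-1)<130)
    q=P[m];c=q.mean(0);u,S,vt=np.linalg.svd(q-c);print(n,"dark",len(q),c,vt[0],((q-c)@vt[0]).min(),((q-c)@vt[0]).max())
p=(379,203);q=(390,210)
def crop(d,c,al):
    im=d["pixels"][c[1]-40:c[1]+40,c[0]-70:c[0]+70,::-1]
    return cv2.resize(cv2.convertScaleAbs(im,alpha=al),(525,300),interpolation=cv2.INTER_CUBIC)
cv2.imwrite("pics/near2.png",np.vstack([crop(a,p,1.2),crop(b,q,2)]))
E
```

```text
[0.525  0.0603 0.0528] [ 7.0594 -0.4403 30.7808] 0.25385064147153424 [ 0.4818 -0.9456 -2.9835] [ 0.1475  0.8815 -0.6122  1.429   0.3251  1.499  -0.3967]
side dark 346 [0.5194 0.1159 0.1199] [-0.8943  0.2921 -0.339 ] -0.08727655757581407 0.05812706241818422
top dark 332 [0.5102 0.1155 0.1129] [-0.8796  0.2973 -0.3713] -0.09176998834408491 0.04271313643485197
```

View pics/near2.png

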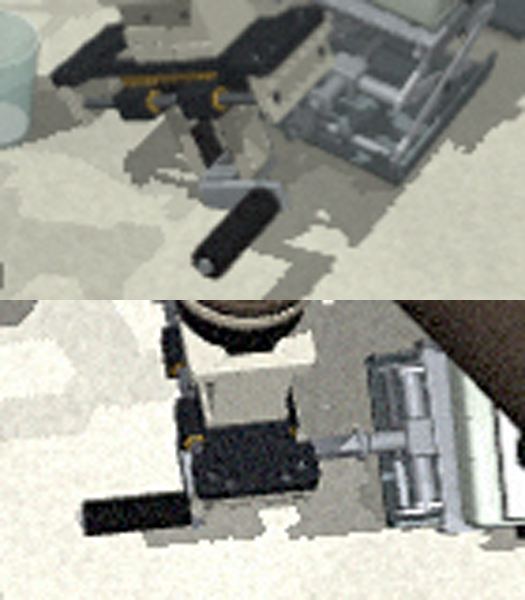

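Side crop: the crank hangs rolled, with its handle at (235,235). Top crop: the handle is at (135,510) and the spindle runs over (320–370,442), its nose just beyond the gripper's edge. Next I'll measure the crank's axis against the spindle in the same views.

```bash
cat >> h.py <<'E'
def axisfit(d,mask,P,r):
    q=P[mask];q=q[(np.abs(q-np.median(q,0))<.05).all(1)];c=q.mean(0)
    vt=np.linalg.svd(q-c)[2];a=vt[0]*np.sign(vt[0][1]);cam=-np.array(d["R"]).T@np.array(d["t"])
    w=cam-c;w-=a*(w@a);w/=np.linalg.norm(w)
    return c-w*r*np.pi/4,a,len(q),((q-c)@a).min(),((q-c)@a).max()
E
python3 - <<'E'
from h import *
np.set_printoptions(precision=4,suppress=True)
s=status.observe();C,e=tool(s);p=s["position"]
print("pred axis at grip",p+.0256*C[:,2],C[:,1],C[:,0])
for n in("side","top"):
    d=dict(np.load(f"/tmp/{n}2.npz"));P=cloud(d);g=d["pixels"].astype(int)
    h0=p+.0256*C[:,2]+C@[-.045,.064,0]
    m=(np.linalg.norm(P-h0,axis=-1)<.045)&(g.sum(-1)<(140 if n=="side" else 90))
    c,a,N,lo,hi=axisfit(d,m,P,.012);print(n,"handle",c,a,N,lo,hi)
    # crank axis line near handle: 
    ax=c+.045*C[:,0];print("  crank axis pt",ax)
    m=(abs(P[...,0]-.5385)<.022)&(P[...,1]>-.024)&(P[...,1]<.012)&(abs(P[...,2]-.076)<.02)
    c2,a2,N,lo,hi=axisfit(d,m,P,.0065);print("  spindle",c2,a2,N,lo,hi)
    d0=dict(np.load(f"/tmp/{n}0.npz"));P0=cloud(d0)
    m=(abs(P0[...,0]-.5385)<.022)&(P0[...,1]>-.024)&(P0[...,1]<.003)&(abs(P0[...,2]-.076)<.02)
    c2,a2,N,lo,hi=axisfit(d0,m,P0,.0065);print("  spindle0",c2,a2,N,lo,hi)
    q=P0[(abs(P0[...,0]-.537)<.012)&(P0[...,1]>0)&(P0[...,1]<.02)&(P0[...,2]>.06)&(P0[...,2]<.09)]
    print("  nose maxy",np.sort(q[:,1])[-6:])
    for y in(.1,0.05,0): t=(y-ax[1])/C[1,1];print("   crank axis at y",y,ax+t*C[:,1]," spindle:",c2+(y-c2[1])*np.array([-.108,.994,0])/.994)
E
```

```text
pred axis at grip [0.5382 0.0616 0.0721] [-0.122   0.9925 -0.0098] [ 0.853   0.0998 -0.5122]
side handle [0.4899 0.1256 0.097 ] [-0.1143  0.9924 -0.0448] 227 -0.0370250084218393 0.03132930050592141
  crank axis pt [0.5283 0.1301 0.074 ]
  spindle [ 0.5369 -0.0071  0.0737] [-0.1161  0.9825 -0.1455] 62 -0.016953632157143298 0.014802066028530889
  spindle0 [ 0.5373 -0.01    0.0735] [-0.1658  0.9848 -0.0522] 52 -0.013985472404852642 0.013347003560700984
  nose maxy [0.0057 0.0061 0.0065 0.0069 0.007  0.0084]
   crank axis at y 0.1 [0.532  0.1    0.0743]  spindle: [0.5254 0.1    0.0735]
   crank axis at y 0.05 [0.5382 0.05   0.0748]  spindle: [0.5308 0.05   0.0735]
   crank axis at y 0 [0.5443 0.     0.0753]  spindle: [0.5362 0.     0.0735]
top handle [0.4921 0.1201 0.0959] [-0.1322  0.9912 -0.0092] 244 -0.0358452210147334 0.03483681131785306
  crank axis pt [0.5305 0.1246 0.0729]
  spindle [ 0.5401 -0.0124  0.075 ] [-0.1125  0.9934 -0.0242] 53 -0.011984566596150846 0.013128834295838354
  spindle0 [ 0.5393 -0.0114  0.0749] [-0.202   0.9733 -0.1087] 65 -0.013211866863083174 0.012996214929851325
  nose maxy [0.0061 0.0061 0.0064 0.0067 0.007  0.0072]
   crank axis at y 0.1 [0.5335 0.1    0.0731]  spindle: [0.5272 0.1    0.0749]
   crank axis at y 0.05 [0.5397 0.05   0.0736]  spindle: [0.5327 0.05   0.0749]
   crank axis at y 0 [0.5458 0.     0.0741]  spindle: [0.5381 0.     0.0749]
```

Both cameras agree: the crank axis is about 7.4 mm too far in +x, and z and yaw match. I'll correct that and approach to just short of the nose, then feel forward.

jog_arm:
  commands: "1 -0.0124 0 0 0 0 0;1 -0.0123 0 0 0 0 0;1 0.0024 -0.0221 0 0 0 0;1 0.0024 -0.0221 0 0 0 0;1 0.0018 -0.0166 0 0 0 0"

```text
clock: 11.6
position: [0.5203, 0.0379, 0.0526]
ee_rot: [2.976, 0.173, -0.806]
force: [0.2, 0.3, -2.1]
width: 0.257
```

jog_arm:
  commands: "1 0.0011 -0.01 0 0 0 0;1 0.0011 -0.01 0 0 0 0;1 0.0007 -0.0066 0 0 0 0;1 0 0 0 0 0 0;1 0 0 0 0 0 0"

```text
clock: 12.1
position: [0.5209, 0.0314, 0.0519]
ee_rot: [2.976, 0.174, -0.808]
force: [-0.2, 1.0, -2.1]
width: 0.259
```

```bash
cat > st.py <<'E'
from h import *
np.set_printoptions(precision=4,suppress=True)
s=status.observe();C,e=tool(s);a=s["position"]+.0256*C[:,2];m=a-.0305*C[:,1]
print("euler",e,"grip axis",a,"mouth",m,"F",s["force"],"T",s["ft_torque"],"q",s["joints"],s["width"],s["clock"])
E
python3 st.py
```

```text
euler [ 7.0385 -1.2245 30.4416] grip axis [0.5337 0.0335 0.074 ] mouth [0.5374 0.0032 0.0747] F [-0.1511  0.967  -2.108 ] T [ 0.1114 -0.9778 -0.0547] q [ 0.1822  0.8674 -0.6068  1.4573  0.3461  1.487  -0.3778] 0.25880577125953363 12.1
```

jog_arm:
  commands: "1 0 0 0 0.0033 0 0;1 0.0006 -0.005 0 0 0 0;1 0.0006 -0.005 0 0 0 0;1 0 0 0 0 0 0;1 0 0 0 0 0 0"

```text
clock: 12.6
position: [0.5213, 0.0288, 0.052]
ee_rot: [2.996, 0.184, -0.811]
force: [-0.7, 4.0, -2.6]
width: 0.256
```

jog_arm:
  commands: "1 0.0006 -0.005 0 0 0 0;1 0.0006 -0.005 0 0 0 0;1 0 0 0 0 0 0;1 0 0 0 0 0 0;1 0 0 0 0 0 0"

```text
clock: 13.1
position: [0.5213, 0.0243, 0.052]
ee_rot: [2.994, 0.182, -0.812]
force: [-4.0, -1.1, 0.8]
width: 0.257
```

```bash
python3 st.py
```

```text
euler [ 7.0101 -0.1314 30.3536] grip axis [0.5341 0.0259 0.0741] mouth [ 0.5378 -0.0044  0.0742] F [-4.0019 -1.142   0.7998] T [-0.3049 -0.0352  0.0203] q [ 0.204   0.8676 -0.6116  1.458   0.3425  1.484  -0.3542] 0.2571705776529591 13.1
```

The force spiked to 4 N and then released as it advanced, so it's probably on the flats. I'll continue in small steps, easing off the side load.

jog_arm:
  commands: "1 -0.002 -0.005 0.0015 0 0 0;1 0 -0.005 0 0 0 0;1 0.0006 -0.005 0 0 0 0;1 0 0 0 0 0 0;1 0 0 0 0 0 0"

```text
clock: 13.6
position: [0.5215, 0.0204, 0.0524]
ee_rot: [2.995, 0.183, -0.81]
force: [-0.1, 0.1, -1.1]
width: 0.258
```

```bash
python3 st.py
```

```text
euler [ 7.0112 -0.0829 30.2675] grip axis [0.5343 0.022  0.0745] mouth [ 0.538  -0.0083  0.0745] F [-0.1257  0.1238 -1.0795] T [-0.0733 -0.7951  0.0281] q [ 0.2099  0.8661 -0.6113  1.4593  0.3443  1.4833 -0.3487] 0.2581016284570562 13.6
```

jog_arm:
  commands: "1 0.0006 -0.005 0 0 0 0;1 0.0006 -0.005 0 0 0 0;1 0.0006 -0.005 0 0 0 0;1 0.0006 -0.005 0 0 0 0;1 0 0 0 0 0 0"

```text
clock: 14.1
position: [0.5221, 0.0143, 0.0524]
ee_rot: [2.995, 0.183, -0.81]
force: [0.5, -1.1, -1.6]
width: 0.259
```

```bash
python3 st.py
```

```text
euler [ 6.9991 -0.0813 30.2814] grip axis [0.5349 0.0159 0.0745] mouth [ 0.5386 -0.0144  0.0745] F [ 0.5021 -1.145  -1.6035] T [-0.0085 -0.9561  0.0064] q [ 0.2174  0.8661 -0.6096  1.4584  0.3473  1.485  -0.3407] 0.2592523580587757 14.1
```

jog_arm:
  commands: "1 0.0006 -0.005 0 0 0 0;1 0.0006 -0.005 0 0 0 0;1 0.0006 -0.005 0 0 0 0;1 0.0006 -0.005 0 0 0 0;1 0 0 0 0 0 0"

```text
clock: 14.6
position: [0.5228, 0.0083, 0.0524]
ee_rot: [2.995, 0.183, -0.811]
force: [-0.1, 1.1, -3.2]
width: 0.255
```

jog_arm:
  commands: "1 0.0006 -0.005 0 0 0 0;1 0.0006 -0.005 0 0 0 0;1 0.0006 -0.005 0 0 0 0;1 0 0 0 0 0 0;1 0 0 0 0 0 0"

```text
clock: 15.1
position: [0.5232, 0.0041, 0.0524]
ee_rot: [2.995, 0.183, -0.811]
force: [-0.3, -1.0, -1.5]
width: 0.259
```

```bash
python3 st.py
```

```text
euler [ 7.016  -0.0602 30.2928] grip axis [0.536  0.0057 0.0745] mouth [ 0.5398 -0.0245  0.0746] F [-0.315  -0.9588 -1.5194] T [ 0.0275 -0.934  -0.0207] q [ 0.2299  0.8662 -0.6068  1.4564  0.3525  1.488  -0.3268] 0.25945365306059576 15.1
```

jog_arm:
  commands: "1 0.0006 -0.005 0 0 0 0;1 0.0006 -0.005 0 0 0 0;1 0.0006 -0.005 0 0 0 0;1 0 0 0 0 0 0;1 0 0 0 0 0 0"

```text
clock: 15.6
position: [0.5238, -0.0004, 0.0524]
ee_rot: [2.995, 0.183, -0.811]
force: [-0.0, 0.0, -2.7]
width: 0.258
```

jog_arm:
  commands: "1 0.0003 -0.0033 0 0 0 0;1 0 0 0 0 0 0;1 0 0 0 0 0 0;1 0 0 0 0 0 0;1 0 0 0 0 0 0"

```text
clock: 16.1
position: [0.5239, -0.0013, 0.0524]
ee_rot: [2.995, 0.183, -0.811]
force: [1.4, 0.4, -2.5]
width: 0.259
```

jog_arm:
  commands: "1 0.0003 -0.0033 0 0 0 0;1 0 0 0 0 0 0;1 0 0 0 0 0 0;1 0 0 0 0 0 0;1 0 0 0 0 0 0"

```text
clock: 16.6
position: [0.5239, -0.0023, 0.0524]
ee_rot: [2.995, 0.183, -0.811]
force: [-0.4, -1.0, -2.2]
width: 0.259
```

jog_arm:
  commands: "1 0.0003 -0.0033 0 0 0 0;1 0 0 0 0 0 0;1 0 0 0 0 0 0;1 0 0 0 0 0 0;1 0 0 0 0 0 0"

```text
clock: 17.1
position: [0.524, -0.0033, 0.0524]
ee_rot: [2.995, 0.183, -0.811]
force: [0.4, 0.4, -1.6]
width: 0.258
```

jog_arm:
  commands: "1 0.0003 -0.0025 0 0 0 0;1 0 0 0 0 0 0;1 0 0 0 0 0 0;1 0 0 0 0 0 0;1 0 0 0 0 0 0"

```text
clock: 17.6
position: [0.5241, -0.0041, 0.0525]
ee_rot: [2.995, 0.183, -0.811]
force: [-0.7, -0.8, -1.8]
width: 0.259
```

```bash
python3 st.py
```

```text
euler [ 7.0212 -0.0639 30.291 ] grip axis [ 0.5369 -0.0025  0.0746] mouth [ 0.5407 -0.0327  0.0746] F [-0.6531 -0.7952 -1.7893] T [ 0.1081 -0.9513 -0.0253] q [ 0.2397  0.8664 -0.6045  1.4547  0.357   1.4903 -0.3158] 0.25945014664934274 17.6
```

jog_arm:
  commands: "1 0.0003 -0.0033 0 0 0 0;1 0 0 0 0 0 0;1 0 0 0 0 0 0;1 0 0 0 0 0 0;1 0 0 0 0 0 0"

```text
clock: 18.1
position: [0.5241, -0.0043, 0.0525]
ee_rot: [2.996, 0.184, -0.811]
force: [-0.5, 4.6, -1.5]
width: 0.255
```

jog_arm:
  commands: "1 0.0003 -0.0025 0 0 0 0;1 0 0 0 0 0 0;1 0 0 0 0 0 0;1 0 0 0 0 0 0;1 0 0 0 0 0 0"

```text
clock: 18.6
position: [0.5241, -0.0044, 0.0525]
ee_rot: [2.997, 0.185, -0.811]
force: [-1.6, 6.7, -2.5]
width: 0.259
```

```bash
python3 st.py
python3 - <<'E'
from h import *
a=grab("side");b=grab("top");np.savez("/tmp/side3.npz",**a);np.savez("/tmp/top3.npz",**b)
def crop(d,c,al):
    im=d["pixels"][c[1]-40:c[1]+40,c[0]-70:c[0]+70,::-1]
    return cv2.resize(cv2.convertScaleAbs(im,alpha=al),(525,300),interpolation=cv2.INTER_CUBIC)
cv2.imwrite("pics/home.png",np.vstack([crop(a,(400,190),1.2),crop(b,(400,210),2)]))
s=status.observe();C,e=tool(s);p=s["position"];h0=p+.0256*C[:,2]+C@[-.045,.064,0]
for n,d in(("side",a),("top",b)):
    P=cloud(d);g=d["pixels"].astype(int)
    m=(np.linalg.norm(P-h0,axis=-1)<.045)&(g.sum(-1)<(140 if n=="side" else 90))
    print(n,h0,axisfit(d,m,P,.012))
E
```

```text
euler [ 7.0564  0.0559 30.2934] grip axis [ 0.5369 -0.0028  0.0746] mouth [ 0.5407 -0.0331  0.0746] F [-1.5998  6.7279 -2.4767] T [ 1.4887 -0.7204 -0.825 ] q [ 0.2413  0.8666 -0.6052  1.4545  0.3565  1.4903 -0.3135] 0.25863629976819996 18.6
side [0.49055333 0.0559126  0.09736627] (array([0.48865716, 0.06088489, 0.09719713]), array([-0.11258711,  0.99305544, -0.0341325 ]), 198, np.float64(-0.038269783216962165), np.float64(0.030944531190395648))
top [0.49055333 0.0559126  0.09736627] (array([0.49085059, 0.05614678, 0.09816728]), array([-0.13350672,  0.99103278, -0.0054759 ]), 249, np.float64(-0.03634645545401348), np.float64(0.03456928981300437))
```

View pics/home.png

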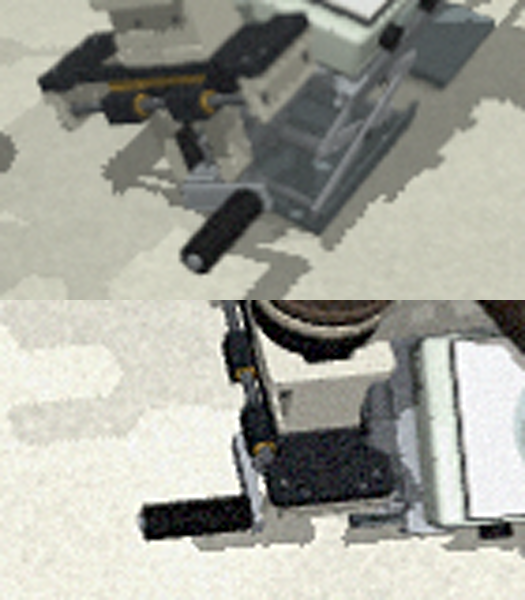

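Contact at the collar: Fy rose to 6.7 N with no further travel. The crops show the socket tight against the collar, with the handle at (222,230) and (195,515). I'll relax the push, open the fingers, retreat along the tool axis and re-measure the handle.

jog_arm:
  commands: "1 -0.0004 0.004 0 0 0 0;1 0 0 0 0 0 0;0.1 0 0 0 0 0 0;0.1 0 0 0 0 0 0;0.1 0 0 0 0 0 0"

```text
clock: 19.2
position: [0.5243, -0.0055, 0.0525]
ee_rot: [2.994, 0.182, -0.81]
force: [-0.5, -0.2, 0.6]
width: 0.432
```

jog_arm:
  commands: "0.1 0 0 0 0 0 0;0.1 0.04 0.004 0.066 0 0 0;0.1 0.06 0.006 0.1 0 0 0;0.1 0.06 0.006 0.1 0 0 0;0.1 0 0.05 0.1 0 0 0"

```text
clock: 19.7
position: [0.5738, 0.013, 0.1628]
ee_rot: [2.995, 0.177, -0.81]
force: [-0.0, -0.1, 0.3]
width: 0.453
```

```bash
python3 st.py
cat > hd.py <<'E'
from h import *
np.set_printoptions(precision=4,suppress=True)
def handle(c0,tag,rad=.05):
    out=[]
    for n in("side","top"):
        d=grab(n);np.savez(f"/tmp/{n}{tag}.npz",**d);P=cloud(d);g=d["pixels"].astype(int)
        m=(np.linalg.norm(P-c0,axis=-1)<rad)&(g.sum(-1)<(140 if n=="side" else 90))
        r=axisfit(d,m,P,.012);print(n,r);out.append(r[0])
    return out
E
python3 - <<'E'
from hd import *
handle([.4905,.056,.09],"4")
E
```

```text
euler [ 6.8054 -0.175  30.2637] grip axis [0.5866 0.0146 0.1849] mouth [ 0.5902 -0.0157  0.185 ] F [-0.0216 -0.101   0.2672] T [ 0.0776 -0.6818 -0.0163] q [ 0.1846  0.8276 -0.6075  1.2113  0.3129  1.7444 -0.2863] 0.45300116965321074 19.7
side (array([0.4869, 0.0624, 0.0829]), array([-0.0765,  0.9919, -0.1014]), 204, np.float64(-0.038180134950435464), np.float64(0.031578805198270624))
top (array([0.4889, 0.0572, 0.0842]), array([-0.1432,  0.9886, -0.0469]), 241, np.float64(-0.036389167471098174), np.float64(0.03542778294323283))
```

jog_arm:
  commands: "-0.4 -0.066 0.0465 -0.0233 0.0016 -0.014 0;-0.4 -0.066 0.0465 -0.0233 0.0016 -0.014 0;-0.4 -0.066 0.0465 -0.0233 0.0016 -0.014 0;-0.4 -0.066 0.0465 -0.0233 0.0016 -0.014 0;-0.4 0 0 0 0 0 0"

```text
clock: 20.3
position: [0.4853, 0.0717, 0.1332]
ee_rot: [3.105, 0.198, -0.277]
force: [0.1, -0.7, 0.0]
width: 0.696
```

```bash
python3 st.py
python3 - <<'E'
from h import *
s=status.observe();C,e=tool(s);t=np.array([.4873,.068,.0835])-.038*C[:,2]
print("target",t,"d/0.3",(t-s["position"])/.3,"tip now",s["position"]+.022*C[:,2],C[:,2])
E
```

```text
euler [ 7.3407 -0.3549 10.2303] grip axis [0.4898 0.0724 0.1584] mouth [0.4937 0.0421 0.1586] F [ 0.0787 -0.655   0.0172] T [-0.0567 -0.3    -0.0289] q [ 0.269   0.5127 -0.7223  1.7841  0.3128  1.1581 -0.4424] 0.6960084373534754 20.3
target [0.48063592 0.06690797 0.04610485] d/0.3 [-0.01545122 -0.01582482 -0.29043329] tip now [0.48912944 0.07228764 0.15488466] [0.17537043 0.02873763 0.98408301]
```

jog_arm:
  commands: "-0.4 -0.0039 -0.004 -0.0726 0 0 0;-0.4 -0.0039 -0.004 -0.0726 0 0 0;-0.4 -0.0039 -0.004 -0.0726 0 0 0;-0.4 -0.0039 -0.004 -0.0726 0 0 0;1 0 0 0 0 0 0"
  force: 12

```text
clock: 20.8
position: [0.4864, 0.0647, 0.0448]
ee_rot: [3.108, 0.188, -0.28]
force: [-1.0, 0.2, 0.3]
width: 0.653
```

jog_arm:
  commands: "1 0 0 0 0 0 0;1 0 0 0 0 0 0;1 0 0 0 0 0 0;1 0 0 0 0 0 0;1 0 0 0 0 0 0"

```text
clock: 21.3
position: [0.4844, 0.0671, 0.0473]
ee_rot: [3.109, 0.191, -0.281]
force: [-11.4, 2.5, 3.5]
width: 0.266
```

jog_arm:
  commands: "1 0 0 0 0 0 0;1 0 0 0 0 0 0;1 0 0 0 0 0 0;1 0 0 0 0 0 0;1 0 0 0 0 0 0"

```text
clock: 21.8
position: [0.4845, 0.0671, 0.0473]
ee_rot: [3.109, 0.191, -0.281]
force: [-11.6, 3.7, 3.8]
width: 0.259
```

```bash
python3 st.py
python3 - <<'E'
from hd import *
s=status.observe();C,e=tool(s);print("handle at",s["position"]+.038*C[:,2])
d=grab("side");cv2.imwrite("pics/hgrip.png",cv2.resize(d["pixels"][130:250,310:470,::-1],(640,480),interpolation=cv2.INTER_CUBIC))
E
```

```text
euler [ 7.0484 -0.1994 10.352 ] grip axis [0.489  0.0677 0.0725] mouth [0.4928 0.0374 0.0726] F [-11.6172   3.6776   3.7782] T [ 0.658   2.3142 -0.4054] q [ 0.2369  0.6177 -0.6716  1.8656  0.3944  0.9929 -0.503 ] 0.25923926556364885 21.8
handle at [0.4912 0.068  0.0847]
```

View pics/hgrip.png

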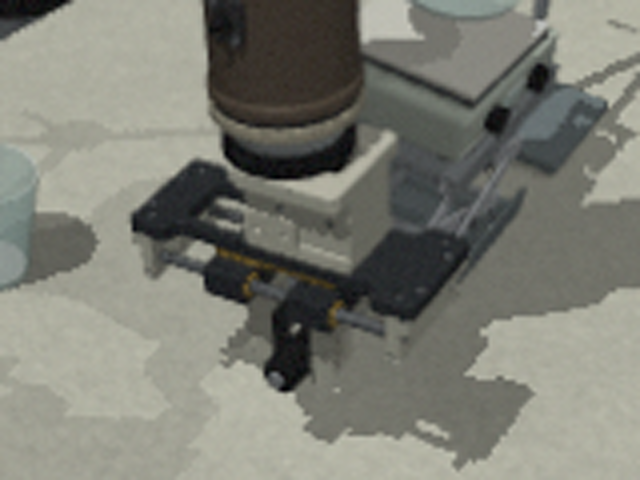

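The picture shows the fingers around the black handle at about (290,365). There is an 11.6 N side load, so the tool is about 2 mm too far in +x. I'll ease that off.

jog_arm:
  commands: "1 -0.005 0.001 0.001 0 0 0;1 -0.003 0 0 0 0 0;1 0 0 0 0 0 0;1 0 0 0 0 0 0;1 0 0 0 0 0 0"

```text
clock: 22.35
position: [0.4838, 0.0668, 0.0477]
ee_rot: [3.109, 0.19, -0.277]
force: [-6.6, 1.9, 1.5]
width: 0.261
```

```bash
python3 st.py
python3 - <<'E'
from hd import *
s=status.observe();C,e=tool(s);print("handle at",s["position"]+.038*C[:,2])
E
```

```text
euler [ 7.0133 -0.2334 10.188 ] grip axis [0.4883 0.0674 0.0729] mouth [0.492  0.0372 0.0731] F [-6.6145  1.8509  1.5327] T [ 0.318   1.1812 -0.2214] q [ 0.2377  0.6144 -0.6719  1.8696  0.3949  0.9892 -0.5045] 0.26120758588608584 22.35
handle at [0.4904 0.0678 0.0851]
```

jog_arm:
  commands: "1 -0.006 0.001 0 0 0 0;1 -0.004 0.001 0.001 0 0 0;1 0 0 0 0 0 0;1 0 0 0 0 0 0;1 0 0 0 0 0 0"

```text
clock: 22.85
position: [0.4831, 0.0668, 0.0478]
ee_rot: [3.109, 0.188, -0.271]
force: [-1.0, -3.0, 0.3]
width: 0.257
```

```bash
python3 st.py
python3 - <<'E'
from hd import *
s=status.observe();C,e=tool(s);print("handle at",s["position"]+.038*C[:,2])
E
```

```text
euler [ 6.9542 -0.2583  9.9885] grip axis [0.4875 0.0674 0.0731] mouth [0.4912 0.0371 0.0732] F [-0.9599 -2.9956  0.2849] T [-0.4466 -0.0629  0.0882] q [ 0.2382  0.6113 -0.6721  1.8743  0.3956  0.984  -0.507 ] 0.25742567693390433 22.85
handle at [0.4896 0.0677 0.0853]
```

The loads are small now. I'll generate circle increments about the estimated centre. The handle goes down from the -x side, which is clockwise seen from the handle end.

```bash
cat > circ.py <<'E'
import sys,numpy as np
# usage: phi0 step ncalls [dx dy dz mm correction spread over first call]
a=[float(x) for x in sys.argv[1:]];ph,st,n=a[0],a[1],int(a[2]);cor=np.array((a[3:6] if len(a)>5 else [0,0,0]))/1000
ex=np.array([.993,.115,0])
f=lambda p:.045*(-np.cos(np.radians(p))*ex+np.sin(np.radians(p))*np.array([0,0,1.]))+np.array([0,0,-p/360*.005])
for c in range(n):
    r=[]
    for k in range(5):
        d=f(ph-st)-f(ph)+(cor/5 if c==0 else 0);ph-=st
        r.append("1 %.4f %.4f %.4f 0 0 0"%tuple(d/.3))
    print(";".join(r),"-> phi",round(ph,1))
E
python3 circ.py 14 6 1 0 -0.6 0; python3 circ.py -16 8 2
```

```text
1 -0.0030 -0.0007 -0.0151 0 0 0;1 -0.0014 -0.0006 -0.0154 0 0 0;1 0.0003 -0.0004 -0.0154 0 0 0;1 0.0019 -0.0002 -0.0153 0 0 0;1 0.0035 0.0000 -0.0150 0 0 0 -> phi -16.0
1 0.0071 0.0008 -0.0193 0 0 0;1 0.0098 0.0011 -0.0181 0 0 0;1 0.0122 0.0014 -0.0166 0 0 0;1 0.0144 0.0017 -0.0147 0 0 0;1 0.0164 0.0019 -0.0125 0 0 0 -> phi -56.0
1 0.0180 0.0021 -0.0101 0 0 0;1 0.0193 0.0022 -0.0075 0 0 0;1 0.0202 0.0023 -0.0047 0 0 0;1 0.0207 0.0024 -0.0018 0 0 0;1 0.0208 0.0024 0.0011 0 0 0 -> phi -96.0
```

jog_arm:
  commands: "1 -0.0030 -0.0007 -0.0151 0 0 0;1 -0.0014 -0.0006 -0.0154 0 0 0;1 0.0003 -0.0004 -0.0154 0 0 0;1 0.0019 -0.0002 -0.0153 0 0 0;1 0.0035 0 -0.0150 0 0 0"

```text
clock: 23.35
position: [0.4836, 0.0663, 0.0245]
ee_rot: [3.109, 0.188, -0.271]
force: [0.1, -4.5, 4.9]
width: 0.264
```

```bash
cat > hs.py <<'E'
from h import *
np.set_printoptions(precision=4,suppress=True)
s=status.observe();C,e=tool(s);H=s["position"]+.038*C[:,2]
print("H",H,"eul",e,"F",s["force"],"T",s["ft_torque"],"w",s["width"],s["clock"],"q6",s["joints"][5])
E
python3 hs.py
```

```text
H [0.4901 0.0672 0.0619] eul [ 6.9474 -0.25    9.9905] F [ 0.07   -4.5031  4.9138] T [-0.8687 -0.2245 -0.0344] w 0.26400346089560944 23.35 q6 0.940900781154566
```

```bash
python3 circ.py -16 8 1 0 -2 0
```

```text
1 0.0071 -0.0005 -0.0193 0 0 0;1 0.0098 -0.0002 -0.0181 0 0 0;1 0.0122 0.0001 -0.0166 0 0 0;1 0.0144 0.0003 -0.0147 0 0 0;1 0.0164 0.0006 -0.0125 0 0 0 -> phi -56.0
```

jog_arm:
  commands: "1 0.0071 -0.0005 -0.0193 0 0 0;1 0.0098 -0.0002 -0.0181 0 0 0;1 0.0122 0.0001 -0.0166 0 0 0;1 0.0144 0.0003 -0.0147 0 0 0;1 0.0164 0.0006 -0.0125 0 0 0"

```text
clock: 23.85
position: [0.5012, 0.0667, 0.0]
ee_rot: [3.109, 0.189, -0.273]
force: [-0.2, -3.3, 5.3]
width: 0.259
```

```bash
python3 hs.py
```

```text
H [0.5078 0.0676 0.0374] eul [ 6.9825 -0.2318 10.0461] F [-0.2315 -3.3399  5.2833] T [-0.7237  0.184   0.0638] w 0.2590780019773077 23.85 q6 0.9220796218240048
```

```bash
python3 circ.py -56 8 1 0.8 -1 1.5
```

```text
1 0.0185 0.0014 -0.0091 0 0 0;1 0.0198 0.0016 -0.0065 0 0 0;1 0.0207 0.0017 -0.0037 0 0 0;1 0.0212 0.0017 -0.0008 0 0 0;1 0.0213 0.0017 0.0021 0 0 0 -> phi -96.0
```

jog_arm:
  commands: "1 0.0185 0.0014 -0.0091 0 0 0;1 0.0198 0.0016 -0.0065 0 0 0;1 0.0207 0.0017 -0.0037 0 0 0;1 0.0212 0.0017 -0.0008 0 0 0;1 0.0213 0.0017 0.0021 0 0 0"

```text
clock: 24.35
position: [0.5317, 0.0696, -0.0051]
ee_rot: [3.11, 0.189, -0.273]
force: [-4.6, -0.4, 1.7]
width: 0.258
```

```bash
python3 hs.py; python3 circ.py -96 8 1 0 -0.5 0.5
```

```text
H [0.5382 0.0705 0.0323] eul [ 6.9901 -0.1933 10.0551] F [-4.6099 -0.4045  1.687 ] T [-0.1268  0.6953 -0.0824] w 0.2582888586859044 24.35 q6 0.9568211053693961
1 0.0205 0.0020 0.0043 0 0 0;1 0.0198 0.0020 0.0072 0 0 0;1 0.0187 0.0018 0.0099 0 0 0;1 0.0172 0.0017 0.0124 0 0 0;1 0.0154 0.0015 0.0147 0 0 0 -> phi -136.0
```

jog_arm:
  commands: "1 0.0205 0.0020 0.0043 0 0 0;1 0.0198 0.0020 0.0072 0 0 0;1 0.0187 0.0018 0.0099 0 0 0;1 0.0172 0.0017 0.0124 0 0 0;1 0.0154 0.0015 0.0147 0 0 0"

```text
clock: 24.85
position: [0.5589, 0.0722, 0.0098]
ee_rot: [3.11, 0.189, -0.274]
force: [-6.9, -0.3, 0.3]
width: 0.258
```

```bash
python3 hs.py; python3 circ.py -136 8 2
```

```text
H [0.5655 0.0731 0.0472] eul [ 6.9807 -0.2067 10.0754] F [-6.863  -0.272   0.2549] T [-0.0016  1.1435 -0.2958] w 0.25835883985965935 24.85 q6 1.0217354294714802
1 0.0134 0.0015 0.0164 0 0 0;1 0.0110 0.0013 0.0181 0 0 0;1 0.0085 0.0010 0.0195 0 0 0;1 0.0057 0.0007 0.0205 0 0 0;1 0.0029 0.0003 0.0211 0 0 0 -> phi -176.0
1 0.0000 0.0000 0.0213 0 0 0;1 -0.0029 -0.0003 0.0211 0 0 0;1 -0.0057 -0.0007 0.0205 0 0 0;1 -0.0085 -0.0010 0.0195 0 0 0;1 -0.0110 -0.0013 0.0181 0 0 0 -> phi -216.0
```

```bash
python3 circ.py -136 8 1 -2 0 0.6
```

```text
1 0.0120 0.0015 0.0168 0 0 0;1 0.0097 0.0013 0.0185 0 0 0;1 0.0071 0.0010 0.0199 0 0 0;1 0.0044 0.0007 0.0209 0 0 0;1 0.0016 0.0003 0.0215 0 0 0 -> phi -176.0
```

jog_arm:
  commands: "1 0.0120 0.0015 0.0168 0 0 0;1 0.0097 0.0013 0.0185 0 0 0;1 0.0071 0.0010 0.0199 0 0 0;1 0.0044 0.0007 0.0209 0 0 0;1 0.0016 0.0003 0.0215 0 0 0"

```text
clock: 25.35
position: [0.5699, 0.0738, 0.0392]
ee_rot: [3.11, 0.19, -0.271]
force: [-2.1, 2.3, -3.7]
width: 0.251
```

```bash
python3 hs.py; python3 circ.py -176 8 1 -1 0 0
```

```text
H [0.5765 0.0747 0.0767] eul [ 6.9923 -0.1851  9.979 ] F [-2.0785  2.2705 -3.6883] T [ 0.4525  0.1655 -0.1123] w 0.25108725003608484 25.35 q6 1.0846633476907739
1 -0.0007 0.0000 0.0213 0 0 0;1 -0.0036 -0.0003 0.0211 0 0 0;1 -0.0064 -0.0007 0.0205 0 0 0;1 -0.0091 -0.0010 0.0195 0 0 0;1 -0.0117 -0.0013 0.0181 0 0 0 -> phi -216.0
```

jog_arm:
  commands: "1 -0.0007 0 0.0213 0 0 0;1 -0.0036 -0.0003 0.0211 0 0 0;1 -0.0064 -0.0007 0.0205 0 0 0;1 -0.0091 -0.0010 0.0195 0 0 0;1 -0.0117 -0.0013 0.0181 0 0 0"

```text
clock: 25.85
position: [0.5613, 0.0728, 0.0701]
ee_rot: [3.111, 0.189, -0.267]
force: [3.0, 4.7, -3.9]
width: 0.254
```

```bash
python3 hs.py; python3 circ.py -216 8 2
```

```text
H [0.5677 0.0737 0.1076] eul [ 6.9781 -0.1904  9.8353] F [ 2.9777  4.7294 -3.9316] T [ 0.9918 -1.1915  0.1116] w 0.25400822062425044 25.85 q6 1.1227272631376088
1 -0.0134 -0.0015 0.0164 0 0 0;1 -0.0154 -0.0018 0.0144 0 0 0;1 -0.0172 -0.0020 0.0121 0 0 0;1 -0.0187 -0.0022 0.0095 0 0 0;1 -0.0198 -0.0023 0.0068 0 0 0 -> phi -256.0
1 -0.0205 -0.0024 0.0040 0 0 0;1 -0.0208 -0.0024 0.0011 0 0 0;1 -0.0207 -0.0024 -0.0018 0 0 0;1 -0.0202 -0.0023 -0.0047 0 0 0;1 -0.0193 -0.0022 -0.0075 0 0 0 -> phi -296.0
```

jog_arm:
  commands: "1 -0.0134 -0.0008 0.0164 0 0 0;1 -0.0154 -0.0011 0.0144 0 0 0;1 -0.0172 -0.0012 0.0121 0 0 0;1 -0.0187 -0.0015 0.0095 0 0 0;1 -0.0198 -0.0020 0.0068 0 0 0"

```text
clock: 26.35
position: [0.5354, 0.0704, 0.0877]
ee_rot: [3.11, 0.189, -0.268]
force: [4.1, 3.2, -0.1]
width: 0.263
```

```bash
python3 hs.py
```

```text
H [0.5418 0.0714 0.1251] eul [ 6.9632 -0.224   9.8781] F [ 4.0859  3.2438 -0.122 ] T [ 0.667  -1.1723  0.068 ] w 0.2628277758275488 26.35 q6 1.1214590819410961
```

jog_arm:
  commands: "1 -0.0205 -0.0020 0.0040 0 0 0;1 -0.0208 -0.0020 0.0011 0 0 0;1 -0.0207 -0.0020 -0.0018 0 0 0;1 -0.0202 -0.0019 -0.0047 0 0 0;1 -0.0193 -0.0018 -0.0075 0 0 0"

```text
clock: 26.85
position: [0.5039, 0.0672, 0.0844]
ee_rot: [3.109, 0.188, -0.271]
force: [2.3, 1.6, 4.5]
width: 0.256
```

```bash
python3 hs.py;python3 circ.py -296 8 2
```

```text
H [0.5104 0.0681 0.1218] eul [ 6.9593 -0.2486  9.9956] F [2.2863 1.6041 4.4535] T [ 0.4291 -0.599  -0.0288] w 0.2555288261652297 26.85 q6 1.0784218880988492
1 -0.0180 -0.0021 -0.0101 0 0 0;1 -0.0164 -0.0019 -0.0125 0 0 0;1 -0.0144 -0.0017 -0.0147 0 0 0;1 -0.0122 -0.0014 -0.0166 0 0 0;1 -0.0098 -0.0011 -0.0181 0 0 0 -> phi -336.0
1 -0.0071 -0.0008 -0.0193 0 0 0;1 -0.0043 -0.0005 -0.0201 0 0 0;1 -0.0014 -0.0002 -0.0205 0 0 0;1 0.0014 0.0002 -0.0205 0 0 0;1 0.0043 0.0005 -0.0201 0 0 0 -> phi -376.0
```

jog_arm:
  commands: "1 -0.0180 -0.0021 -0.0096 0 0 0;1 -0.0164 -0.0019 -0.0120 0 0 0;1 -0.0144 -0.0017 -0.0142 0 0 0;1 -0.0122 -0.0014 -0.0161 0 0 0;1 -0.0098 -0.0011 -0.0176 0 0 0"

```text
clock: 27.35
position: [0.4814, 0.0641, 0.0628]
ee_rot: [3.108, 0.188, -0.276]
force: [-1.3, 0.6, 4.3]
width: 0.256
```

```bash
python3 hs.py;python3 - <<'E'
from h import *
for n in("side","top"):
    d=grab(n);P=cloud(d)
    m=(P[...,0]>.50)&(P[...,0]<.60)&(P[...,1]<-.09)&(P[...,1]>-.20)&(P[...,2]>.17)&(P[...,2]<.222)
    h,e=np.histogram(P[m][:,2],bins=np.arange(.17,.224,.002));k=h.argmax();t=P[m][:,2];t=t[abs(t-e[k]-.001)<.005];print(n,m.sum(),np.median(t))
    q=P[(P[...,0]>.48)&(P[...,0]<.61)&(P[...,1]<-.06)&(P[...,1]>-.24)&(P[...,2]>.21)&(P[...,2]<.25)]
    print(np.histogram(q[:,2],bins=np.arange(.21,.2501,.004)))
E
```

```text
H [0.488  0.0651 0.1002] eul [ 6.9544 -0.2864 10.1547] F [-1.2976  0.6481  4.3146] T [ 0.0525  0.1815 -0.1192] w 0.2562314126691524 27.35 q6 1.01313547626681
side 574 0.19964594718538126
(array([ 0,  0,  0, 19, 50, 56, 55, 58, 49, 51]), array([0.21 , 0.214, 0.218, 0.222, 0.226, 0.23 , 0.234, 0.238, 0.242,
       0.246, 0.25 ]))
top 285 0.20146166244188207
(array([ 0,  0,  0,  0,  6, 27, 20, 34, 36, 46]), array([0.21 , 0.214, 0.218, 0.222, 0.226, 0.23 , 0.234, 0.238, 0.242,
       0.246, 0.25 ]))
```

The platform has risen about 10 mm, and the hotplate top has gone from 0.190 to 0.200. Continuing with the second turn.

jog_arm:
  commands: "1 -0.0076 -0.0008 -0.0190 0 0 0;1 -0.0048 -0.0005 -0.0198 0 0 0;1 -0.0019 -0.0002 -0.0202 0 0 0;1 0.0009 0.0002 -0.0203 0 0 0;1 0.0038 0.0005 -0.0199 0 0 0"

```text
clock: 27.95
position: [0.4795, 0.0642, 0.0328]
ee_rot: [3.109, 0.189, -0.274]
force: [-4.9, -2.0, 2.4]
width: 0.259
```

```bash
python3 hs.py;python3 circ.py -376 8 3
```

```text
H [0.4861 0.0652 0.0702] eul [ 6.9631 -0.2607 10.0937] F [-4.902  -2.0255  2.3727] T [-0.2576  0.7112 -0.233 ] w 0.2588902577846715 27.95 q6 0.9526713566900036
1 0.0071 0.0008 -0.0193 0 0 0;1 0.0098 0.0011 -0.0181 0 0 0;1 0.0122 0.0014 -0.0166 0 0 0;1 0.0144 0.0017 -0.0147 0 0 0;1 0.0164 0.0019 -0.0125 0 0 0 -> phi -416.0
1 0.0180 0.0021 -0.0101 0 0 0;1 0.0193 0.0022 -0.0075 0 0 0;1 0.0202 0.0023 -0.0047 0 0 0;1 0.0207 0.0024 -0.0018 0 0 0;1 0.0208 0.0024 0.0011 0 0 0 -> phi -456.0
1 0.0205 0.0024 0.0040 0 0 0;1 0.0198 0.0023 0.0068 0 0 0;1 0.0187 0.0022 0.0095 0 0 0;1 0.0172 0.0020 0.0121 0 0 0;1 0.0154 0.0018 0.0144 0 0 0 -> phi -496.0
```

jog_arm:
  commands: "1 0.0056 0.0002 -0.0191 0 0 0;1 0.0083 0.0005 -0.0179 0 0 0;1 0.0108 0.0010 -0.0164 0 0 0;1 0.0130 0.0013 -0.0145 0 0 0;1 0.0152 0.0017 -0.0123 0 0 0"

```text
clock: 28.45
position: [0.4964, 0.0661, 0.0091]
ee_rot: [3.11, 0.189, -0.272]
force: [-4.4, 0.0, 0.3]
width: 0.256
```

```bash
python3 hs.py
```

```text
H [0.503  0.0671 0.0465] eul [ 6.9675 -0.2242 10.0138] F [-4.443   0.0494  0.3328] T [-0.0373  0.6237 -0.2306] w 0.25565884506961095 28.45 q6 0.9299168341584647
```

jog_arm:
  commands: "1 0.0180 0.0021 -0.0101 0 0 0;1 0.0193 0.0022 -0.0075 0 0 0;1 0.0202 0.0023 -0.0047 0 0 0;1 0.0207 0.0024 -0.0018 0 0 0;1 0.0208 0.0024 0.0011 0 0 0"

```text
clock: 28.95
position: [0.5263, 0.0701, 0.0024]
ee_rot: [3.11, 0.19, -0.272]
force: [-3.7, 2.4, -3.6]
width: 0.254
```

```bash
python3 hs.py
```

```text
H [0.5329 0.0711 0.0398] eul [ 6.9904 -0.1809  9.9991] F [-3.7345  2.3843 -3.6452] T [ 0.5436  0.425  -0.2133] w 0.25397630570690555 28.95 q6 0.9598909694962036
```

jog_arm:
  commands: "1 0.0205 0.0027 0.0032 0 0 0;1 0.0198 0.0026 0.0060 0 0 0;1 0.0187 0.0024 0.0088 0 0 0;1 0.0172 0.0022 0.0115 0 0 0;1 0.0154 0.0019 0.0140 0 0 0"

```text
clock: 29.45
position: [0.5541, 0.0734, 0.0161]
ee_rot: [3.11, 0.189, -0.271]
force: [-2.9, 3.6, -3.5]
width: 0.255
```

```bash
python3 hs.py; python3 circ.py -496 8 3
```

```text
H [0.5606 0.0743 0.0535] eul [ 6.9777 -0.2049  9.9608] F [-2.8695  3.6186 -3.4515] T [ 0.8436  0.1104 -0.2184] w 0.25511426985654095 29.45 q6 1.0220944075969387
1 0.0134 0.0015 0.0164 0 0 0;1 0.0110 0.0013 0.0181 0 0 0;1 0.0085 0.0010 0.0195 0 0 0;1 0.0057 0.0007 0.0205 0 0 0;1 0.0029 0.0003 0.0211 0 0 0 -> phi -536.0
1 0.0000 -0.0000 0.0213 0 0 0;1 -0.0029 -0.0003 0.0211 0 0 0;1 -0.0057 -0.0007 0.0205 0 0 0;1 -0.0085 -0.0010 0.0195 0 0 0;1 -0.0110 -0.0013 0.0181 0 0 0 -> phi -576.0
1 -0.0134 -0.0015 0.0164 0 0 0;1 -0.0154 -0.0018 0.0144 0 0 0;1 -0.0172 -0.0020 0.0121 0 0 0;1 -0.0187 -0.0022 0.0095 0 0 0;1 -0.0198 -0.0023 0.0068 0 0 0 -> phi -616.0
```

Purely tangential now (4.5 N). Continuing, with y eased slightly.

jog_arm:
  commands: "1 0.0134 0.0020 0.0164 0 0 0;1 0.0110 0.0018 0.0181 0 0 0;1 0.0085 0.0014 0.0195 0 0 0;1 0.0057 0.0010 0.0205 0 0 0;1 0.0029 0.0005 0.0211 0 0 0"

```text
clock: 29.95
position: [0.5665, 0.075, 0.0451]
ee_rot: [3.11, 0.189, -0.27]
force: [1.1, 2.7, -4.5]
width: 0.256
```

```bash
python3 hs.py
```

```text
H [0.573  0.0759 0.0825] eul [ 6.965  -0.2375  9.9292] F [ 1.1105  2.6557 -4.5252] T [ 0.719  -0.7012  0.0458] w 0.2562949861691207 29.95 q6 1.0883829746014317
```

jog_arm:
  commands: "1 0.0004 0.0003 0.0213 0 0 0;1 -0.0025 0 0.0211 0 0 0;1 -0.0053 -0.0004 0.0205 0 0 0;1 -0.0083 -0.0008 0.0195 0 0 0;1 -0.0110 -0.0013 0.0181 0 0 0"

```text
clock: 30.45
position: [0.5579, 0.074, 0.0752]
ee_rot: [3.109, 0.188, -0.27]
force: [2.9, 1.2, -4.2]
width: 0.255
```

```bash
python3 hs.py
```

```text
H [0.5644 0.075  0.1126] eul [ 6.956  -0.2587  9.9561] F [ 2.9394  1.1757 -4.1989] T [ 0.2511 -1.0422  0.2863] w 0.2551202484197619 30.45 q6 1.1297813183131458
```

jog_arm:
  commands: "1 -0.0134 -0.0015 0.0164 0 0 0;1 -0.0154 -0.0018 0.0144 0 0 0;1 -0.0172 -0.0020 0.0121 0 0 0;1 -0.0187 -0.0022 0.0095 0 0 0;1 -0.0198 -0.0023 0.0068 0 0 0"

```text
clock: 30.95
position: [0.5321, 0.071, 0.0926]
ee_rot: [3.109, 0.188, -0.271]
force: [3.5, -1.0, -2.2]
width: 0.253
```

jog_arm:
  commands: "1 -0.0205 -0.0023 0.0043 0 0 0;1 -0.0208 -0.0023 0.0014 0 0 0;1 -0.0207 -0.0023 -0.0015 0 0 0;1 -0.0202 -0.0022 -0.0044 0 0 0;1 -0.0193 -0.0021 -0.0072 0 0 0"

```text
clock: 31.45
position: [0.5017, 0.0671, 0.09]
ee_rot: [3.108, 0.188, -0.271]
force: [5.6, -3.5, -2.1]
width: 0.253
```

```bash
python3 hs.py; python3 circ.py -656 8 3
```

```text
H [0.5083 0.0681 0.1274] eul [ 6.9336 -0.297   9.9812] F [ 5.6002 -3.4614 -2.0735] T [-0.8008 -1.5296  0.3834] w 0.2529657408922036 31.45 q6 1.0857188230306127
1 -0.0180 -0.0021 -0.0101 0 0 0;1 -0.0164 -0.0019 -0.0125 0 0 0;1 -0.0144 -0.0017 -0.0147 0 0 0;1 -0.0122 -0.0014 -0.0166 0 0 0;1 -0.0098 -0.0011 -0.0181 0 0 0 -> phi -696.0
1 -0.0071 -0.0008 -0.0193 0 0 0;1 -0.0043 -0.0005 -0.0201 0 0 0;1 -0.0014 -0.0002 -0.0205 0 0 0;1 0.0014 0.0002 -0.0205 0 0 0;1 0.0043 0.0005 -0.0201 0 0 0 -> phi -736.0
1 0.0071 0.0008 -0.0193 0 0 0;1 0.0098 0.0011 -0.0181 0 0 0;1 0.0122 0.0014 -0.0166 0 0 0;1 0.0144 0.0017 -0.0147 0 0 0;1 0.0164 0.0019 -0.0125 0 0 0 -> phi -776.0
```

jog_arm:
  commands: "1 -0.0174 -0.0030 -0.0111 0 0 0;1 -0.0158 -0.0028 -0.0135 0 0 0;1 -0.0139 -0.0026 -0.0156 0 0 0;1 -0.0118 -0.0022 -0.0174 0 0 0;1 -0.0095 -0.0019 -0.0188 0 0 0"

```text
clock: 31.95
position: [0.4805, 0.0645, 0.0668]
ee_rot: [3.109, 0.189, -0.273]
force: [1.0, -0.8, 3.6]
width: 0.257
```

```bash
python3 hs.py
cat > gap.py <<'E'
from h import *
for n in("side","top"):
    d=grab(n);P=cloud(d);np.savez(f"/tmp/{n}g.npz",**d)
    m=(P[...,0]>.50)&(P[...,0]<.60)&(P[...,1]<-.09)&(P[...,1]>-.20)&(P[...,2]>.18)&(P[...,2]<.224)
    h,e=np.histogram(P[m][:,2],bins=np.arange(.18,.226,.002));k=h.argmax();t=P[m][:,2];t=t[abs(t-e[k]-.001)<.005];print(n,m.sum(),"hp top",np.median(t))
    # initial flask lower edge: per image column through flask, lowest flask pixel z
    d0=dict(np.load(f"/tmp/{n}0.npz"));P0=cloud(d0)
    fl=(np.hypot(P0[...,0]-.552,P0[...,1]+.14)<.05)&(P0[...,2]>.208)&(P0[...,2]<.30)
    zs=[]
    for u in np.where(fl.any(0))[0]:
        v=np.where(fl[:,u])[0].max(); zs.append(P0[v,u,2])
    print(" flask low-edge z per col",np.round(sorted(zs)[:20],4),len(zs))
    q=P0[fl];r=np.hypot(q[:,0]-.5525,q[:,1]+.139)
    A=np.c_[np.ones(len(q)),q[:,2]]
    for z0 in np.arange(.222,.25,.004):
        t=r[(q[:,2]>=z0)&(q[:,2]<z0+.004)]
        if len(t): print("  ",round(z0,3),len(t),np.round(np.median(t),4))
E
python3 gap.py
```

```text
H [0.4871 0.0655 0.1042] eul [ 6.9768 -0.2208 10.0588] F [ 1.0029 -0.7974  3.6041] T [-0.1851 -0.3095  0.0038] w 0.2567114644564484 31.95 q6 1.0167338809659001
side 492 hp top 0.20971254331476313
 flask low-edge z per col [0.2216 0.2217 0.2219 0.2228 0.223  0.2231 0.2234 0.2237 0.2237 0.2244
 0.2247 0.2247 0.2248 0.2249 0.225  0.2253 0.2253 0.2254 0.2256 0.2258] 33
   0.222 20 0.0354
   0.226 39 0.0364
   0.23 62 0.0363
   0.234 60 0.0344
   0.238 54 0.0339
   0.242 53 0.0316
   0.246 47 0.0325
top 350 hp top 0.21147121746542863
 flask low-edge z per col [0.2282 0.2291 0.2295 0.2298 0.2299 0.23   0.23   0.2308 0.2309 0.2311
 0.2313 0.2318 0.2318 0.2321 0.2326 0.2329 0.2332 0.2343 0.2343 0.2343] 37
   0.226 8 0.0374
   0.23 60 0.0361
   0.234 75 0.0352
   0.238 74 0.0339
   0.242 57 0.0319
   0.246 69 0.0316
```

The loads are purely tangential (3.7 N) and the platform is at about +20 mm. I'll pin down the flask bottom with an overlay before the last stretch.

Run:
```python
from h import *
from scipy.optimize import least_squares
np.set_printoptions(precision=4,suppress=True)
outs=[]
for n in("side","top"):
    d=dict(np.load(f"/tmp/{n}g.npz"));P=cloud(d)
    fl=(np.hypot(P[...,0]-.552,P[...,1]+.14)<.05)&(P[...,2]>.234)&(P[...,2]<.30)
    q=P[fl]
    f=lambda p:np.hypot(q[:,0]-p[0],q[:,1]-p[1])-p[2]-p[3]*(q[:,2]-.24)
    s=least_squares(f,[.552,-.139,.04,-.4],loss="soft_l1",f_scale=.002).x
    print(n,len(q),s)
    im=d["pixels"][...,::-1].copy();S=6
    c=proj(d,[s[0],s[1],.235])[0].astype(int);x0,y0=c[0]-33,c[1]-25
    cr=cv2.resize(cv2.convertScaleAbs(im[y0:y0+50,x0:x0+66],alpha=1.3 if n=="side" else 2),None,fx=S,fy=S,interpolation=cv2.INTER_CUBIC)
    t=np.linspace(0,2*np.pi,73)
    dz=0 if n=="side" else .0018
    for z,col in((.222+dz,(0,0,255)),(.226+dz,(0,255,0)),(.230+dz,(255,0,0))):
        pp=proj(d,np.c_[s[0]+.04*np.cos(t),s[1]+.04*np.sin(t),0*t+z]);pp=((pp-[x0,y0]+.5)*S).astype(int)
        for a in pp[::2]: cv2.circle(cr,tuple(int(v) for v in a),1,col,-1)
    outs.append(cr)
cv2.imwrite("pics/gap.png",np.vstack(outs))
```

```text
side 714 [ 0.5492 -0.1466  0.0381 -0.3425]
top 783 [ 0.5519 -0.1471  0.0393 -0.336 ]
```

View pics/gap.png

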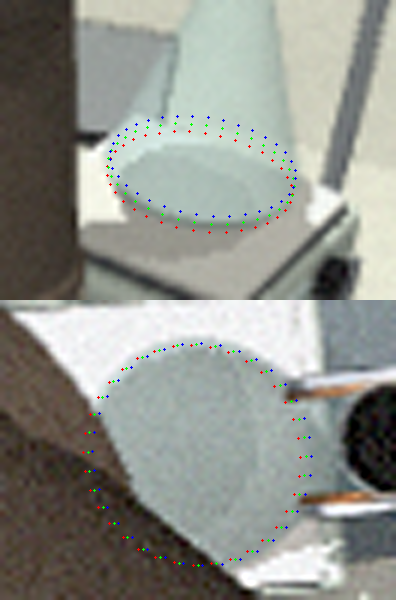

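The side overlay's green ring (z=0.226) sits on the flask's lower rim, and the hotplate top is at 0.210. That leaves a gap of about 15.5 mm, so about 9.3 mm more, or some 335°, to go.

jog_arm:
  commands: "1 -0.0074 -0.0010 -0.0193 0 0 0;1 -0.0048 -0.0007 -0.0201 0 0 0;1 -0.0020 -0.0004 -0.0205 0 0 0;1 0.0008 0 -0.0205 0 0 0;1 0.0037 0.0003 -0.0201 0 0 0"

```text
clock: 32.55
position: [0.4784, 0.0637, 0.0364]
ee_rot: [3.109, 0.189, -0.272]
force: [-0.3, -0.7, 3.7]
width: 0.261
```

```bash
python3 hs.py
```

```text
H [0.485  0.0647 0.0738] eul [ 6.9659 -0.235  10.0201] F [-0.3066 -0.6502  3.6662] T [-0.1902 -0.0895 -0.1253] w 0.26064046247445183 32.55 q6 0.9553164031687638
```

Excellent. Next two.

jog_arm:
  commands: "1 0.0071 0.0008 -0.0193 0 0 0;1 0.0098 0.0011 -0.0181 0 0 0;1 0.0122 0.0014 -0.0166 0 0 0;1 0.0144 0.0017 -0.0147 0 0 0;1 0.0164 0.0019 -0.0125 0 0 0"

```text
clock: 33.05
position: [0.4966, 0.0659, 0.0122]
ee_rot: [3.109, 0.189, -0.273]
force: [-1.6, 0.0, 3.6]
width: 0.25
```

```bash
python3 hs.py; python3 circ.py -776 8 7
```

```text
H [0.5032 0.0669 0.0496] eul [ 6.9725 -0.2302 10.0346] F [-1.6328  0.0222  3.6101] T [-0.0911  0.2001 -0.2055] w 0.2504777099382676 33.05 q6 0.93555357721644
1 0.0180 0.0021 -0.0101 0 0 0;1 0.0193 0.0022 -0.0075 0 0 0;1 0.0202 0.0023 -0.0047 0 0 0;1 0.0207 0.0024 -0.0018 0 0 0;1 0.0208 0.0024 0.0011 0 0 0 -> phi -816.0
1 0.0205 0.0024 0.0040 0 0 0;1 0.0198 0.0023 0.0068 0 0 0;1 0.0187 0.0022 0.0095 0 0 0;1 0.0172 0.0020 0.0121 0 0 0;1 0.0154 0.0018 0.0144 0 0 0 -> phi -856.0
1 0.0134 0.0015 0.0164 0 0 0;1 0.0110 0.0013 0.0181 0 0 0;1 0.0085 0.0010 0.0195 0 0 0;1 0.0057 0.0007 0.0205 0 0 0;1 0.0029 0.0003 0.0211 0 0 0 -> phi -896.0
1 0.0000 -0.0000 0.0213 0 0 0;1 -0.0029 -0.0003 0.0211 0 0 0;1 -0.0057 -0.0007 0.0205 0 0 0;1 -0.0085 -0.0010 0.0195 0 0 0;1 -0.0110 -0.0013 0.0181 0 0 0 -> phi -936.0
1 -0.0134 -0.0015 0.0164 0 0 0;1 -0.0154 -0.0018 0.0144 0 0 0;1 -0.0172 -0.0020 0.0121 0 0 0;1 -0.0187 -0.0022 0.0095 0 0 0;1 -0.0198 -0.0023 0.0068 0 0 0 -> phi -976.0
1 -0.0205 -0.0024 0.0040 0 0 0;1 -0.0208 -0.0024 0.0011 0 0 0;1 -0.0207 -0.0024 -0.0018 0 0 0;1 -0.0202 -0.0023 -0.0047 0 0 0;1 -0.0193 -0.0022 -0.0075 0 0 0 -> phi -1016.0
1 -0.0180 -0.0021 -0.0101 0 0 0;1 -0.0164 -0.0019 -0.0125 0 0 0;1 -0.0144 -0.0017 -0.0147 0 0 0;1 -0.0122 -0.0014 -0.0166 0 0 0;1 -0.0098 -0.0011 -0.0181 0 0 0 -> phi -1056.0
```

jog_arm:
  commands: "1 0.0180 0.0021 -0.0098 0 0 0;1 0.0193 0.0022 -0.0072 0 0 0;1 0.0202 0.0023 -0.0045 0 0 0;1 0.0207 0.0024 -0.0017 0 0 0;1 0.0208 0.0024 0.0011 0 0 0"

```text
clock: 33.55
position: [0.5262, 0.0698, 0.0058]
ee_rot: [3.11, 0.189, -0.273]
force: [-4.6, 3.1, -0.2]
width: 0.252
```

jog_arm:
  commands: "1 0.0205 0.0024 0.0040 0 0 0;1 0.0198 0.0023 0.0068 0 0 0;1 0.0187 0.0022 0.0095 0 0 0;1 0.0172 0.0020 0.0121 0 0 0;1 0.0154 0.0018 0.0144 0 0 0"

```text
clock: 34.05
position: [0.5537, 0.0736, 0.0198]
ee_rot: [3.111, 0.19, -0.273]
force: [-3.6, 4.3, -3.3]
width: 0.255
```

```bash
python3 hs.py
```

```text
H [0.5602 0.0745 0.0572] eul [ 7.0096 -0.1477 10.0367] F [-3.6001  4.2869 -3.335 ] T [ 0.8602  0.4162 -0.3   ] w 0.255463343794157 34.05 q6 1.0287572737618131
```

Tangential as expected. I'll ease y by about 1.5 mm and continue.

jog_arm:
  commands: "1 0.0134 0.0025 0.0164 0 0 0;1 0.0110 0.0023 0.0181 0 0 0;1 0.0085 0.0020 0.0195 0 0 0;1 0.0057 0.0012 0.0205 0 0 0;1 0.0029 0.0006 0.0211 0 0 0"

```text
clock: 34.55
position: [0.5669, 0.0753, 0.0493]
ee_rot: [3.11, 0.189, -0.27]
force: [0.2, 3.9, -4.7]
width: 0.253
```

jog_arm:
  commands: "1 0.0004 0 0.0213 0 0 0;1 -0.0025 -0.0003 0.0211 0 0 0;1 -0.0053 -0.0007 0.0205 0 0 0;1 -0.0083 -0.0010 0.0195 0 0 0;1 -0.0110 -0.0013 0.0181 0 0 0"

```text
clock: 35.05
position: [0.5587, 0.0742, 0.0797]
ee_rot: [3.11, 0.189, -0.269]
force: [3.2, 3.5, -2.7]
width: 0.254
```

```bash
python3 hs.py; python3 gap.py | grep hp
```

```text
H [0.5652 0.0751 0.1171] eul [ 6.9706 -0.2229  9.8994] F [ 3.2111  3.4952 -2.7497] T [ 0.9248 -1.1756  0.1332] w 0.25428341454223297 35.05 q6 1.1367938373109532
side 471 hp top 0.21636555766240295
top 28 hp top 0.21837235816350056
```

jog_arm:
  commands: "1 -0.0134 -0.0013 0.0164 0 0 0;1 -0.0154 -0.0016 0.0144 0 0 0;1 -0.0172 -0.0018 0.0121 0 0 0;1 -0.0187 -0.0022 0.0095 0 0 0;1 -0.0198 -0.0023 0.0068 0 0 0"

```text
clock: 35.65
position: [0.5337, 0.0713, 0.0973]
ee_rot: [3.11, 0.188, -0.268]
force: [4.6, 3.4, 0.2]
width: 0.256
```

jog_arm:
  commands: "1 -0.0205 -0.0024 0.0037 0 0 0;1 -0.0208 -0.0024 0.0008 0 0 0;1 -0.0207 -0.0024 -0.0021 0 0 0;1 -0.0202 -0.0023 -0.0050 0 0 0;1 -0.0193 -0.0022 -0.0078 0 0 0"

```text
clock: 36.15
position: [0.502, 0.0676, 0.0937]
ee_rot: [3.109, 0.188, -0.271]
force: [1.6, 2.3, 4.7]
width: 0.255
```

```bash
python3 hs.py; python3 gap.py | grep hp
python3 - <<'E'
from h import *
d=dict(np.load("/tmp/sideg.npz"));im=d["pixels"][...,::-1];S=10
s=[.5492,-.1466];c=proj(d,[*s,.225])[0].astype(int);x0,y0=c[0]-32,c[1]-22
raw=cv2.resize(cv2.convertScaleAbs(im[y0:y0+30,x0:x0+64],alpha=1.3),None,fx=S,fy=S,interpolation=cv2.INTER_CUBIC);cr=raw.copy()
t=np.linspace(0,2*np.pi,73)
for z,col in((.222,(0,0,255)),(.2255,(0,255,0)),(.229,(255,0,0))):
    pp=((proj(d,np.c_[s[0]+.04*np.cos(t),s[1]+.04*np.sin(t),0*t+z])-[x0,y0]+.5)*S).astype(int)
    for a in pp[::2]: cv2.circle(cr,tuple(int(v) for v in a),1,col,-1)
cv2.imwrite("pics/gap2.png",np.vstack([raw,cr]))
E
```

```text
H [0.5085 0.0686 0.1311] eul [ 6.9551 -0.2509  9.9831] F [1.6157 2.26   4.7174] T [ 0.4643 -0.5716  0.046 ] w 0.2552460173840564 36.15 q6 1.092357510879938
side 447 hp top 0.21876919871682746
top 171 hp top 0.22010185528711518
```

View pics/gap2.png

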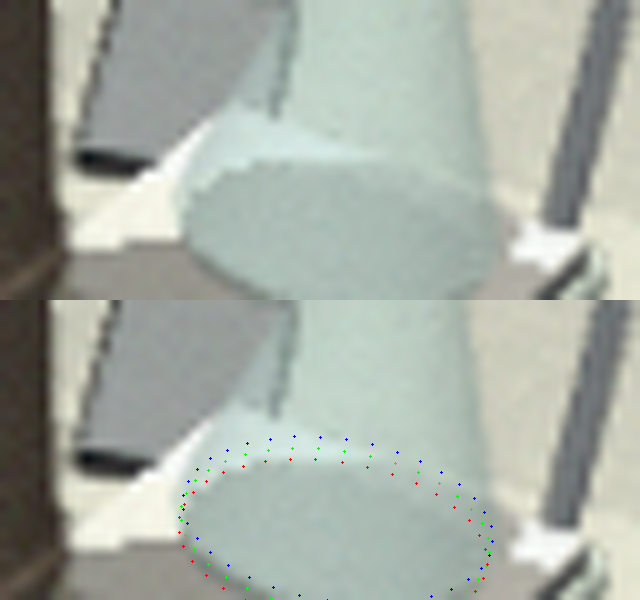

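The picture is inconclusive on its own: the dark ellipse may be the flask's shadow. The numbers put the hotplate at +28.7 mm, leaving about 6–7 mm, so I'll stop winding here. I'll relax the load, release and retreat.

jog_arm:
  commands: "1 0.0005 0.0025 0.005 0 0 0;1 0 0 0 0 0 0;-0.5 0 0 0 0 0 0;-0.5 0 0 0 0 0 0;-0.5 0 0 0 0 0 0"

```text
clock: 36.75
position: [0.5023, 0.0685, 0.0948]
ee_rot: [3.109, 0.189, -0.273]
force: [0.5, 0.8, 0.5]
width: 0.466
```

jog_arm:
  commands: "-0.5 0 0 0 0 0 0;-0.5 0 0 0 0 0 0;-0.5 0.01 0.002 0.06 0 0 0;-0.5 0.015 0.004 0.1 0 0 0;-0.5 0.015 0.004 0.1 0 0 0"

```text
clock: 37.25
position: [0.5142, 0.0715, 0.1737]
ee_rot: [3.109, 0.189, -0.274]
force: [0.8, -0.5, 0.1]
width: 0.747
```

jog_arm:
  commands: "-0.5 0 0.05 0.12 0 0 0;-0.5 0 0.1 0.1 0 0 0;-0.5 0 0.1 0 0 0 0;-0.5 0 0.1 0 0 0 0;-0.5 0 0 0 0 0 0"

```text
clock: 37.75
position: [0.5132, 0.1814, 0.2396]
ee_rot: [3.111, 0.199, -0.271]
force: [-0.4, -0.3, -0.6]
width: 0.751
```

```bash
python3 hs.py; python3 gap.py|grep hp
python3 - <<'E'
from hd import *
from scipy.optimize import least_squares
r=handle([.509,.058,.128],"f",.055)
for n in("side","top"):
    d=dict(np.load(f"/tmp/{n}f.npz"));P=cloud(d)
    q=P[(np.hypot(P[...,0]-.552,P[...,1]+.14)<.05)&(P[...,2]>.234)&(P[...,2]<.30)]
    s=least_squares(lambda p:np.hypot(q[:,0]-p[0],q[:,1]-p[1])-p[2]-p[3]*(q[:,2]-.24),[.552,-.139,.04,-.4],loss="soft_l1",f_scale=.002).x
    print(n,"flask",s,"z(r=.0425)",.24+(.0425-s[2])/s[3])
ims=[]
for n,X,al in(("side",[.54,-.06,.15],1.2),("top",[.54,-.04,.12],2)):
    d=dict(np.load(f"/tmp/{n}f.npz"));c=proj(d,X)[0].astype(int)
    ims.append(cv2.resize(cv2.convertScaleAbs(d["pixels"][c[1]-40:c[1]+40,c[0]-70:c[0]+70,::-1],alpha=al),(525,300),interpolation=cv2.INTER_CUBIC))
cv2.imwrite("pics/final.png",np.vstack(ims))
E
```

```text
H [0.5197 0.1823 0.277 ] eul [ 7.3084 -0.0548  9.9689] F [-0.3726 -0.2949 -0.5627] T [ 0.0207 -0.3462  0.0243] w 0.7513404431334256 37.75 q6 1.407935550705806
side 449 hp top 0.2186665548589837
top 793 hp top 0.22029580878593336
side (array([0.5079, 0.0652, 0.1286]), array([-0.1134,  0.9916, -0.0621]), 218, np.float64(-0.03847719147072977), np.float64(0.03120894304161595))
  return _methods._mean(a, axis=axis, dtype=dtype,
  ret = um.true_divide(
h.py:24: RuntimeWarning: Mean of empty slice.
  q=P[mask];q=q[(np.abs(q-np.median(q,0))<.05).all(1)];c=q.mean(0)
Traceback (most recent call last):
  File "hd.py", line 8, in handle
    r=axisfit(d,m,P,.012);print(n,r);out.append(r[0])
  File "h.py", line 27, in axisfit
    return c-w*r*np.pi/4,a,len(q),((q-c)@a).min(),((q-c)@a).max()
                                  ~~~~~~~~~~~~~^^
ValueError: zero-size array to reduction operation minimum which has no identity
```

Run:
```python
from h import *
np.set_printoptions(precision=4,suppress=True)
from scipy.optimize import least_squares
ims=[]
for n,X,al in(("side",[.53,-.04,.13],1.2),("top",[.54,-.04,.12],2)):
    d=dict(np.load(f"/tmp/{n}g.npz"));P=cloud(d);c=proj(d,X)[0].astype(int)
    q=P[(np.hypot(P[...,0]-.552,P[...,1]+.14)<.05)&(P[...,2]>.236)&(P[...,2]<.30)]
    s=least_squares(lambda p:np.hypot(q[:,0]-p[0],q[:,1]-p[1])-p[2]-p[3]*(q[:,2]-.24),[.552,-.139,.04,-.4],loss="soft_l1",f_scale=.002).x
    print(n,len(q),"flask",s,"z(r=.0425)",.24+(.0425-s[2])/s[3])
    m=(P[...,0]>.47)&(P[...,0]<.64)&(P[...,1]<-.04)&(P[...,1]>-.26)&(abs(P[...,2]-(.2187 if n=="side" else .2203))<.005)
    t=P[m];A=np.c_[t[:,:2],np.ones(len(t))];print(" hp slope",np.linalg.lstsq(A,t[:,2],rcond=None)[0])
    ims.append(cv2.resize(cv2.convertScaleAbs(d["pixels"][c[1]-45:c[1]+45,c[0]-70:c[0]+70,::-1],alpha=al),(466,300),interpolation=cv2.INTER_CUBIC))
cv2.imwrite("pics/final.png",np.vstack(ims))
```

```text
side 679 flask [ 0.5491 -0.1466  0.0379 -0.3377] z(r=.0425) 0.22651004435643082
 hp slope [ 0.0057 -0.0129  0.2138]
top 895 flask [ 0.5518 -0.1469  0.0393 -0.3376] z(r=.0425) 0.23055045155790285
 hp slope [-0.0002 -0.0021  0.22  ]
```

View pics/final.png

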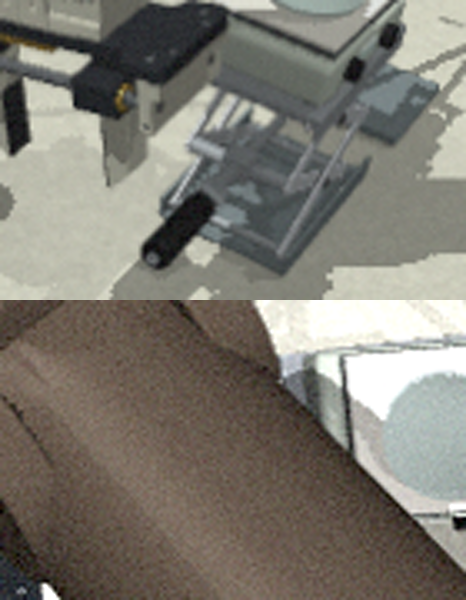

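The final view shows the crank on the spindle with its handle at (180,230), the gripper clear of it, and the hotplate level under the flask. Handing in.

```bash
python3 -c "
from cell import arm,status
print(status.observe()['clock']);print(arm.sign_off())"
```

```text
37.95
the job is handed in; nothing more can be done
None
```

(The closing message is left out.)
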